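# Balance a ballasted tube on the knife edge and mark its balance point

## Robot

A 6-joint arm with a two-finger parallel gripper is mounted at the origin on a cart in front of the work surface, level with it; the furniture and walls round the work are solid. World frame = base frame: x ahead of the robot, y to its left, z up, the work surface at z = 0. Lengths are in m, angles in rad, forces in N, time in s.
With the tool pointing down it reaches from about 0.275 to 0.75 m from the base axis. Payload 10.2 kg.
Tool frame: the origin (TCP) lies on the centre line of the jaws, within the pads' length; the fingertips stand 25 mm ahead of it and the grasp point (between the pads) lies 6 mm ahead of it; z points along the fingers, y is the direction in which the jaws open and shut (so a half turn about z gives the same grasp; the last joint's range is limited). The gripper opens to 88 mm and grips with 3 to 60 N. Pads are 18 mm wide; open, the fingers measure 123 mm over their backs; the gripper's body (75 mm by 187 mm) begins 45 mm behind the grasp point.
Start: joints at [-1.546, 0.313, 1.498, -0, 1.331, -0.223], TCP at [0.129, -0.509, 0.264] pointing down, gripper open.
Joint ranges: [-2.94, 2.94], [-0.97, 2.17], [0.19, 2.56], [-1.23, 4.37], [0.02, 3.11], [-2.88, 2.88]. Speed limits (rad/s): [2.39, 2.39, 3.01, 3.14, 3.14, 3.14].

## Interface

Orientations are given as a rotation vector (axis times angle).
In Python, from rig import arm, vision gives the robot as it stands. The module is installed in compiled form; this text tells all that it offers.
- The arm moves only by the tool servo_tool, never from a script. Its argument "motion" is a list of rows, each an object of numbers: "tx", "ty", "tz": the shift along the world's x, y, z in m; "wx", "wy", "wz": the turn, a rotation vector about the world's x, y, z in degrees; "claw": the finger opening in m, from 0 to 0.0881. In form: [{"tx": .., "ty": .., "tz": .., "wx": .., "wy": .., "wz": .., "claw": ..}, ...]. A call has 1 to 20 rows; each row is the pose to reach, as a shift and turn from the pose commanded when the call began; what a row does not reach only later rows make up. A row lasts 1/10 s, in which the tool goes at most 50 mm and 8.59 degrees, less where a joint would pass 70% of its speed; a pose out of reach is approached as far as the arm can. A call with a gripper value outside its range is refused whole. The fingers move at their own pace and stop on an object; the grip force is fixed at half the most. Time passes only in rows, so rows that repeat a pose let the fingers close. It gives the time, the measured TCP pose, the force and the opening at its end, in the units of the state.
- arm.observe(): the state, without advancing time (a new reading comes with each control period).
- vision.grab_frame(name): name is "side" or "top" or "wrist"; returns the picture (420x560x3 uint8, red, green, blue); there is no depth.
- vision.calibration(name): a dict with "fovy" (degrees; the focal length in pixels is half the picture's height over the tangent of half this angle, whatever the lens; pixels are square), "cx", "cy" (the principal point, pixels), "R" (3x3) and "t" (3): a world point X has camera coordinates R X + t. Camera axes: x right, y down, z forward; pixel columns grow to the right and rows downward; lengths in m; the calibration is good to about 2 mm. A picture is of the moment at which its call begins: read the wrist's pose just before it. calibration takes no time and is no camera call; for the wrist camera it gives the pose at the moment of the call.
- arm.sign_off(): hands the job in, once; it reports no verdict.
The state is a dict: "time_s": time; "qpos": joint angles; "joint_vel": joint speeds; "joint_torque": joint torques, N m; "ee_pos": TCP position; "ee_rot": TCP orientation; "ft_force": force on the tool from outside, world axes, zero at the start; "wrist_torque": the same for the moment, N m; "gripper_width": opening from 0.0 (shut) to 1.0 (fully open).
Only numpy, scipy, OpenCV 4.12 (cv2) and the standard library are available. Lean on these libraries where they do the work, as an engineer would, in place of code of your own. Each camera call takes 0.05 s, during which the arm holds its last target.

## Task

Push the closed steel tube lengthwise on the balancing stand, without lifting it off, until it balances level on the knife edge by itself with nothing touching it for a couple of seconds. Then push the marking pin in the bridge down until its point touches the top of the tube, leave it down, and let go with the tube still balanced. Only mark the tube when it is level, and do not disturb the tools lying around.

Things in the scene. Friction and masses are not known exactly. Their poses are not given: they have to be found in the camera images.
- stand: Balancing stand, a metal fixture fixed to the bench: base plate 90 x 160 x 8 mm, knife edge in the middle, a forked rest near each end, and a bridge over the edge. Origin at the centre of its underside. Its y axis runs along the tube (left seen from the robot), x across it, z up.
- edge (a point): Centre of the top of the stand's knife edge, 45 mm above the bench; axes as the stand's. The edge is blunt: a flat land 10 mm wide (in y), 40 mm long (in x); the tube balances when its centre of mass lies over it. Above it a bridge (68 mm in x, 18 in y; underside 80 mm, top 94 mm above the bench) on two round posts spans the tube.
- rest (a point): Middle of the floor of the forked rest on the +y side, 60 mm from the knife edge and 7 mm lower (8 mm thick in y); its twin stands at the -y side. The unbalanced tube lies tipped about 0.12 rad onto one of them. The cheeks of the forks (5 mm side play in all, up to 55 mm above the bench) keep the tube in line.
- bar_center (a point): Geometric centre of the loose closed rectangular steel tube with black end caps, 220 mm long (its y axis, along the stand's y), 24 mm wide, 16 mm high, about 0.6 kg. A heavy slug is fixed inside it: its balance point lies 10 to 40 mm from the centre toward +y and is found only by trying. At the start it lies tipped, +y end down; level, this centre is 53 mm above the bench.
- bar_left (a point): Centre of the end face of the tube at its +y end (110 mm from the centre), flat, 24 x 16 mm, where it can be pushed toward -y. Sliding takes about 2 to 6 N.
- bar_right (a point): Centre of the end face of the tube at its -y end, the same; here it can be pushed back toward +y.
- pin_top (a point): Centre of the top of the black round cap (32 mm across, 10 mm thick) of the marking pin, which stands upright in the bridge right above the middle of the knife edge; 130 mm above the bench with the pin fully up.
- marking_pin (a joint): Travel of the marking pin downward, in m: 0 fully up, 0.022 at its stop. It moves stiffly (1 to 3 N) and stays where it is left. Its point touches the top of a level tube at 0.015.
- test_gauge: Round pressure gauge, 105 x 68 x 32 mm, lying on the bench, a bystander: leave alone.
- spanner_1: Open-end spanner, 166 mm long, lying on the bench, a bystander: leave alone.
- screwdriver: Flat screwdriver, 189 mm long, lying on the bench, a bystander: leave alone.
- brush: Flat dust brush, 150 mm long, lying on the bench, a bystander: leave alone.
- hex_key_set: Folding hex key set, 92 x 30 x 20 mm, lying on the bench, a bystander: leave alone.
- pen_2: Marker pen, 135 mm long, lying on the bench, a bystander: leave alone.
- ptfe_tape: Flat tape spool, 52 mm across, lying on the bench, a bystander: leave alone.

How it is judged:
On the way, in this order (a step that is already met when the one before it is completed fails the run):
1. the tube balances level on the knife edge, untouched and at rest, with the pin still up (angle between bar_center's own z axis and vertical below 0.03 rad and z of bar_center in the frame of edge between 0.006 and 0.01 m and contact force between bar and the arm below 0.1 N and contact force between bar and the fingers below 0.1 N and linear speed of bar below 0.02 m/s and value of joint marking_pin below 0.012 m), for 0.8 s.
2. the marking pin touches the top of the level tube (angle between bar_center's own z axis and vertical below 0.03 rad and z of bar_center in the frame of edge between 0.006 and 0.01 m and value of joint marking_pin between 0.0138 and 0.0165 m), for 0.1 s.
At the end, for the whole second after the job is handed in: The tube lies level (within 0.03 rad) and at rest on the knife edge, and the marking pin is left down with its point on the tube (travel 13.8 to 16.5 mm) (all of step 2 and linear speed of bar below 0.02 m/s); the robot touches nothing.
It fails at once if the pin is pushed onto a tube that is not level (angle between bar_center's own z axis and vertical above 0.06 rad and value of joint marking_pin above 0.012 m).
It fails at once if the tube is lifted or pushed off the stand (z of bar_center in the frame of edge above 0.03 m or z of bar_center in the frame of edge below -0.015 m).
It fails at once if a bystander is moved more than 20 mm (distance of any of test_gauge, spanner_1, screwdriver, brush, hex_key_set, pen_2, ptfe_tape from where it was at the start of the episode above 0.02 m).
It also fails if it takes over 72 s, if anything falls off the work surface, if the arm or the gripper's body presses on something with over 40 N, if the wrist force passes 120 N, or if a joint passes its speed limit or range.

## Working session

There is one attempt and no reset: what is moved stays moved. The work goes in short steps, Python scripts to look and compute and a tool call to move; the robot and the scene stay as the last step left them, time stands still between calls to the robot, and variables do not carry over. Pictures are saved under pics/ and viewed, and the job is handed in when it is done.

Besides the shell and the picture viewer there is one more tool, called after "Call:" by a JSON object that holds its "name" and its "arguments". servo_tool: Moves the arm, as the interface text tells. Its arguments: {"type":"object","properties":{"motion":{"type":"array"}},"required":["motion"]}

```bash
mkdir -p pics
cat > h.py <<'E'
import numpy as np, cv2
from rig import arm, vision
def K(c):
    f=210/np.tan(np.radians(c['fovy'])/2); return np.array([[f,0,c['cx']],[0,f,c['cy']],[0,0,1]])
def proj(n,X,c=None):
    c=c or vision.calibration(n); X=np.atleast_2d(X); p=(K(c)@(np.array(c['R'])@X.T+np.array(c['t']).reshape(3,1))).T
    return p[:,:2]/p[:,2:]
def ray(n,uv,c=None):
    c=c or vision.calibration(n); R=np.array(c['R']); t=np.array(c['t'])
    d=R.T@np.linalg.inv(K(c))@np.array([uv[0],uv[1],1.]); o=-R.T@t
    return o,d/np.linalg.norm(d)
def plane(n,uv,z,c=None):
    o,d=ray(n,uv,c); return o+d*(z-o[2])/d[2]
def tri(r1,r2):
    (a,d),(b,e)=r1,r2
    A=np.stack([d,-e],1); s=np.linalg.lstsq(A,b-a,rcond=None)[0]
    p,q=a+d*s[0],b+e*s[1]; return (p+q)/2,np.linalg.norm(p-q)
def save(n,f):
    c=vision.calibration(n); im=vision.grab_frame(n); cv2.imwrite('pics/'+f,im[:,:,::-1]); return im,c
E
python3 - <<'E'
from h import *
for n in ('side','top','wrist'):
    im,c=save(n,n+'0.png'); print(n,{k:np.round(v,4).tolist() for k,v in c.items()})
print(arm.observe())
E
```

```text
side {'fovy': 45.0448, 'cx': 276.7536, 'cy': 211.9267, 'R': [[-0.9815, -0.1906, 0.0154], [-0.1375, 0.6475, -0.7495], [0.1329, -0.7378, -0.6618]], 't': [0.5401, 0.1573, 1.2119]}
top {'fovy': 45.838, 'cx': 281.3139, 'cy': 215.6783, 'R': [[0.0132, -0.9998, 0.0174], [-0.9848, -0.016, -0.173], [0.1732, -0.0149, -0.9848]], 't': [-0.0573, 0.5366, 1.1426]}
wrist {'fovy': 59.9794, 'cx': 280.0622, 'cy': 205.3289, 'R': [[0.2457, -0.9693, -0.0012], [-0.9298, -0.236, 0.2823], [-0.274, -0.0683, -0.9593]], 't': [-0.5255, -0.039, 0.3892]}
{'time_s': 0.15, 'qpos': array([-1.54640101e+00,  3.13309604e-01,  1.49821899e+00, -1.83434796e-07,
        1.33099114e+00, -2.23383395e-01]), 'joint_vel': array([-0.0001747 , -0.00126395, -0.00137344,  0.00075186, -0.00183757,
        0.00028085]), 'joint_torque': array([ 5.19170990e-04, -4.02303493e+01, -2.52321303e+01,  6.94417907e-02,
        3.44022678e-02, -7.17146031e-05]), 'ee_pos': array([ 0.12874978, -0.50881645,  0.263315  ]), 'ee_rot': array([-3.11659854e+00, -3.88101093e-01, -1.44328487e-04]), 'ft_force': array([ 0.07664988, -0.26764152, -0.21246876]), 'wrist_torque': array([-0.04497612, -0.02376318, -0.00297828]), 'gripper_width': 1.0008713926737511}
```

View pics/side0.png

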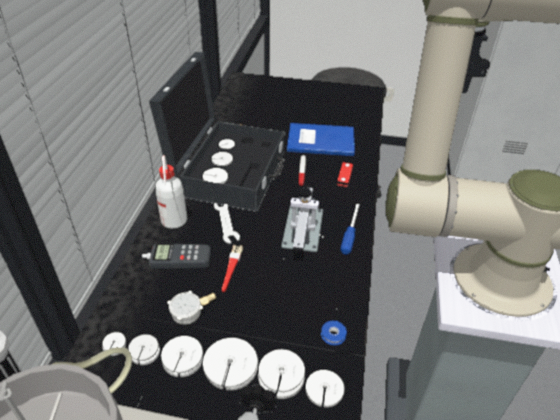

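View pics/top0.png

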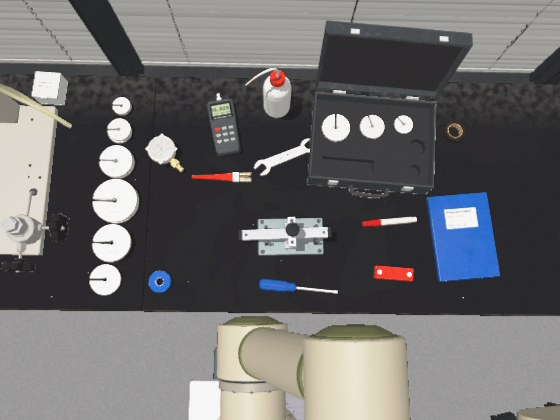

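View pics/wrist0.png

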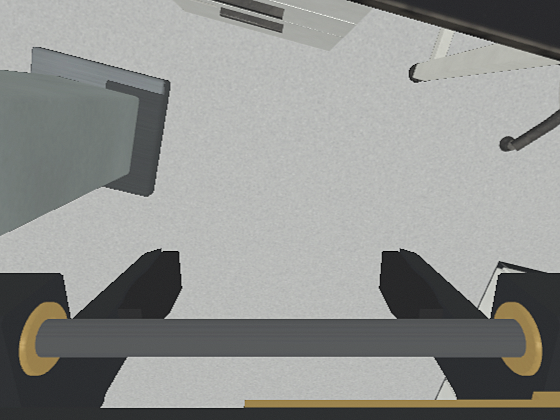

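The side view shows the stand near (303,225) with the tube along it. In the top view the pin cap is at (292,229), and the tube runs from (241,236) to (329,232), with +y on the left. I'll zoom in on both.

Run:
```python
from h import *
a=cv2.imread('pics/top0.png')[205:265,225:345]; cv2.imwrite('pics/top0z.png',cv2.resize(a,None,fx=6,fy=6,interpolation=cv2.INTER_CUBIC))
a=cv2.imread('pics/side0.png')[180:270,260:350]; cv2.imwrite('pics/side0z.png',cv2.resize(a,None,fx=6,fy=6,interpolation=cv2.INTER_CUBIC))
print(plane('top',(292,229),.13),plane('top',(241,236),.05),plane('top',(329,232),.06))
```

```text
[ 0.49324139 -0.0722437   0.13      ] [0.48647443 0.04552222 0.05      ] [ 0.49787539 -0.16227404  0.06      ]
```

View pics/top0z.png

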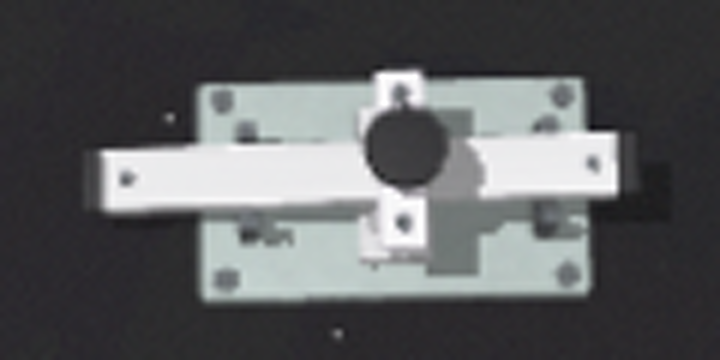

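View pics/side0z.png

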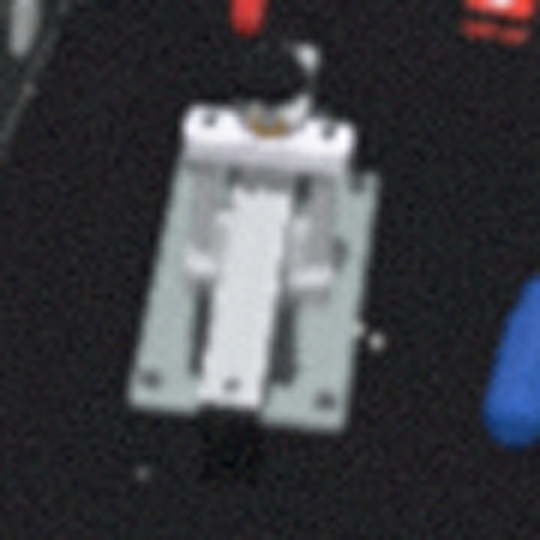

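Run:
```python
from h import *
P=[plane('top',(225+u/6,205+v/6),.008)[:2] for u,v in ((198,85),(583,78),(590,293),(202,300))]
for p in P: print(p)
P=np.array(P); print(P.mean(0), np.linalg.norm(P[0]-P[1]),np.linalg.norm(P[1]-P[2]))
d=(P[0]-P[1]+P[3]-P[2]); print('yaw deg of +y axis',np.degrees(np.arctan2(-d[0],d[1])))
from scipy.spatial.transform import Rotation as R
o=arm.observe(); print(R.from_rotvec(o['ee_rot']).as_matrix().round(3))
```

```text
[0.53461733 0.00749076]
[ 0.5401064  -0.15129453]
[ 0.45120003 -0.15405684]
[0.44599762 0.00397797]
[ 0.49298035 -0.07347066] 0.15888013809365348 0.08894927115664869
yaw deg of +y axis 1.932785100811945
[[ 0.969  0.245 -0.   ]
 [ 0.245 -0.969  0.001]
 [ 0.    -0.001 -1.   ]]
```

The plate measures 158.9 x 88.9 mm, which agrees with 160 x 90. The stand centre is about (0.493, -0.0735) with a yaw of +1.9°. Next I move the wrist camera over it.

Call:
{"name": "servo_tool", "arguments": {"motion": [{"tx":0.03,"ty":0.04,"tz":0.01,"wz":8},{"tx":0.06,"ty":0.08,"tz":0.02,"wz":16},{"tx":0.09,"ty":0.12,"tz":0.03,"wz":24},{"tx":0.13,"ty":0.16,"tz":0.04,"wz":32},{"tx":0.17,"ty":0.2,"tz":0.04,"wz":40},{"tx":0.21,"ty":0.25,"tz":0.04,"wz":48},{"tx":0.25,"ty":0.3,"tz":0.04,"wz":56},{"tx":0.29,"ty":0.35,"tz":0.04,"wz":64},{"tx":0.33,"ty":0.4,"tz":0.04,"wz":72},{"tx":0.364,"ty":0.44,"tz":0.04,"wz":77.7,"claw":0},{"tx":0.364,"ty":0.47,"tz":0.04,"wz":77.7,"claw":0},{"tx":0.364,"ty":0.47,"tz":0.04,"wz":77.7,"claw":0},{"tx":0.364,"ty":0.47,"tz":0.04,"wz":77.7,"claw":0},{"tx":0.364,"ty":0.47,"tz":0.04,"wz":77.7,"claw":0}]}}

```text
invalid input
```

Run:
```python
from h import *
im,c=save('wrist','w1.png'); np.savez('w1.npz',**c)
o=arm.observe(); print(o['time_s'],o['ee_pos'],o['ft_force'],o['gripper_width'],o['joint_vel'])
```

```text
0.2 [ 0.12874295 -0.50884642  0.26340956] [-0.04171812 -0.56542072 -0.52634743] 1.001290567324866 [ 4.50768736e-05 -2.16900613e-03 -2.21204590e-03  2.70801401e-04
  1.61768721e-03  1.26471968e-03]
```

View pics/w1.png

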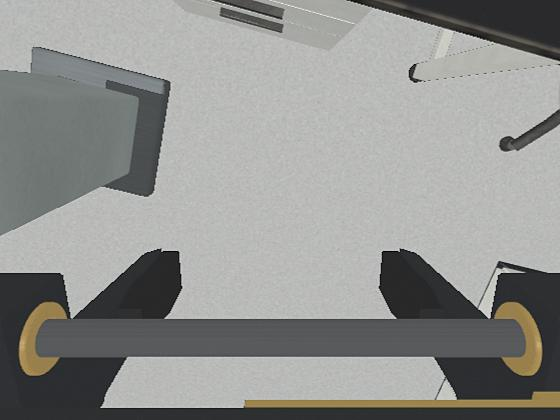

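The call was refused and the arm has not moved. Rows probably need all seven keys, so I'll fill them in.

Call:
{"name": "servo_tool", "arguments": {"motion": [{"tx":0.03,"ty":0.04,"tz":0.01,"wx":0,"wy":0,"wz":8,"claw":0},{"tx":0.06,"ty":0.08,"tz":0.02,"wx":0,"wy":0,"wz":16,"claw":0},{"tx":0.09,"ty":0.12,"tz":0.03,"wx":0,"wy":0,"wz":24,"claw":0},{"tx":0.13,"ty":0.16,"tz":0.04,"wx":0,"wy":0,"wz":32,"claw":0},{"tx":0.17,"ty":0.2,"tz":0.04,"wx":0,"wy":0,"wz":40,"claw":0},{"tx":0.2,"ty":0.24,"tz":0.04,"wx":0,"wy":0,"wz":48,"claw":0},{"tx":0.23,"ty":0.28,"tz":0.04,"wx":0,"wy":0,"wz":56,"claw":0},{"tx":0.26,"ty":0.32,"tz":0.04,"wx":0,"wy":0,"wz":64,"claw":0},{"tx":0.29,"ty":0.36,"tz":0.04,"wx":0,"wy":0,"wz":72,"claw":0},{"tx":0.32,"ty":0.4,"tz":0.04,"wx":0,"wy":0,"wz":77.7,"claw":0},{"tx":0.345,"ty":0.44,"tz":0.04,"wx":0,"wy":0,"wz":77.7,"claw":0},{"tx":0.364,"ty":0.47,"tz":0.04,"wx":0,"wy":0,"wz":77.7,"claw":0},{"tx":0.364,"ty":0.47,"tz":0.04,"wx":0,"wy":0,"wz":77.7,"claw":0},{"tx":0.364,"ty":0.47,"tz":0.04,"wx":0,"wy":0,"wz":77.7,"claw":0},{"tx":0.364,"ty":0.47,"tz":0.04,"wx":0,"wy":0,"wz":77.7,"claw":0}]}}

```text
time_s: 1.7
ee_pos: [0.4924, -0.0398, 0.3036]
ee_rot: [-2.185, -2.257, 0.001]
ft_force: [-0.4, 0.2, 0.4]
gripper_width: -0.001
```

Run:
```python
from h import *
im,c=save('wrist','w1.png'); np.savez('w1.npz',**c)
o=arm.observe(); print(o['time_s'],o['ee_pos'],o['ft_force'],o['gripper_width'],o['joint_vel'])
```

```text
1.75 [ 0.49234609 -0.04002974  0.30374609] [-0.68293986  0.81653194 -0.47275842] 0.00566694184158664 [-0.0069602  -0.004561   -0.00088773  0.00059676 -0.00076044  0.00348108]
```

View pics/w1.png

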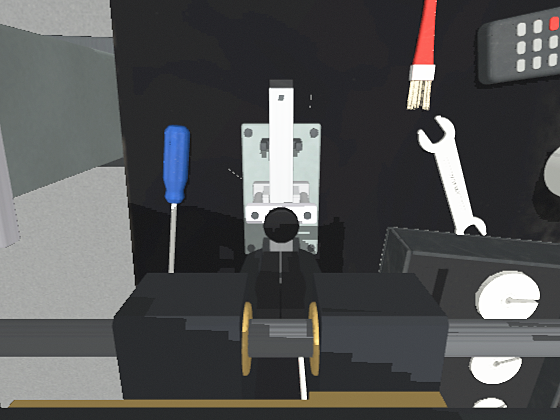

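The wrist view shows the pin cap at (281,225), the +y end cap edge at rows 80–88 and columns 269–293, and the knife and fork below. I'll take a second view from 70 mm further in +y.

Call:
{"name": "servo_tool", "arguments": {"motion": [{"tx":0,"ty":0.03,"tz":0,"wx":0,"wy":0,"wz":0,"claw":0},{"tx":0,"ty":0.07,"tz":0,"wx":0,"wy":0,"wz":0,"claw":0},{"tx":0,"ty":0.07,"tz":0,"wx":0,"wy":0,"wz":0,"claw":0},{"tx":0,"ty":0.07,"tz":0,"wx":0,"wy":0,"wz":0,"claw":0}]}}

```text
time_s: 2.15
ee_pos: [0.4926, 0.0304, 0.3039]
ee_rot: [2.184, 2.257, -0.0]
ft_force: [-0.1, -0.5, -0.1]
gripper_width: 0.009
```

Run:
```python
from h import *
im,c=save('wrist','w2.png'); np.savez('w2.npz',**c)
a=cv2.imread('pics/w1.png')[60:260,220:340];b=cv2.imread('pics/w2.png')[60:260,220:340]
cv2.imwrite('pics/w12.png',cv2.resize(np.hstack([a,b]),None,fx=3,fy=3,interpolation=cv2.INTER_CUBIC))
o=arm.observe(); print(o['time_s'],o['ee_pos'])
```

```text
2.2 [0.49266814 0.02989638 0.30382293]
```

View pics/w12.png

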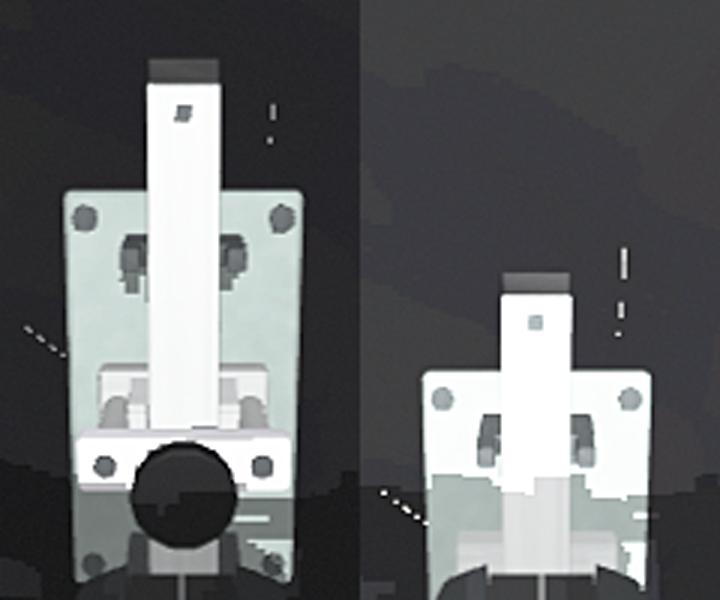

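View pics/w2.png

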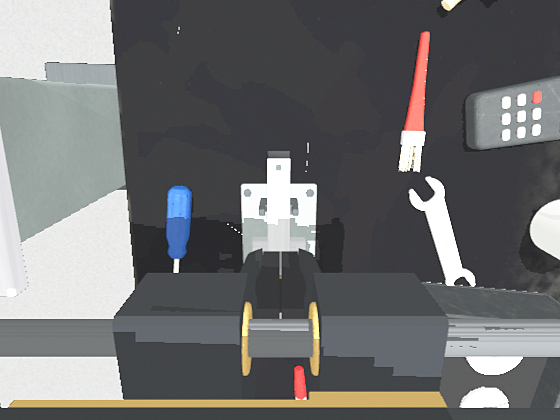

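Run:
```python
from h import *
c1=dict(np.load('w1.npz'));c2=dict(np.load('w2.npz'))
def T(u,v): return tri(ray('wrist',u,c1),ray('wrist',v,c2))
print('outer top edge',T((281.3,79.7),(278.7,150.7)))
print('steel/cap',T((281.3,87.7),(278.7,158)))
print('hole',T((220+182/3,60+113/3),(220+175.5/3,60+322/3)))
print('plateL',T((220+65/3,60+191/3),(220+62/3,60+370/3)))
print('plateR',T((220+302/3,60+191/3),(220+291/3,60+372/3)))
ct=vision.calibration('top')
pin=tri(ray('wrist',(281.1,225.2),c1),ray('top',(225+406/6,205+148/6)));print('pin',pin)
print(plane('wrist',(281.1,225.2),.13,c1), plane('wrist',(281.3,79.7),.05,c1))
print('right end top', plane('top',(331,205+162/6),.078))
```

```text
outer top edge (array([0.49059386, 0.04963613, 0.04443465]), np.float64(2.5917259101900213e-05))
steel/cap (array([0.49084176, 0.04210502, 0.04508828]), np.float64(3.2236425493313144e-05))
hole (array([0.49073569, 0.03261237, 0.04718601]), np.float64(0.0003873273706575981))
plateL (array([ 0.44660913,  0.00273467, -0.0015547 ]), np.float64(0.0006280666185520234))
plateR (array([0.53703519, 0.00594881, 0.00276885]), np.float64(0.0005515636340788426))
pin (array([ 0.49363959, -0.07435157,  0.12274338]), np.float64(0.0017128129633355998))
[ 0.49432225 -0.07215707  0.13      ] [0.49060261 0.04937768 0.05      ]
right end top [ 0.49536049 -0.16490138  0.078     ]
```

The end face top edge is at (0.4906, 0.0496, 0.044), which matches the tipped geometry. The pin axis is about (0.494, -0.073). The tube centre is therefore about 12 mm to +y of the edge, so a push of roughly 22–52 mm is needed. I descend behind the +y end.

Call:
{"name": "servo_tool", "arguments": {"motion": [{"tx":-0.001,"ty":0.03,"tz":-0.02,"wx":0,"wy":0,"wz":0,"claw":0},{"tx":-0.003,"ty":0.055,"tz":-0.06,"wx":0,"wy":0,"wz":0,"claw":0},{"tx":-0.003,"ty":0.055,"tz":-0.1,"wx":0,"wy":0,"wz":0,"claw":0},{"tx":-0.003,"ty":0.055,"tz":-0.14,"wx":0,"wy":0,"wz":0,"claw":0},{"tx":-0.003,"ty":0.055,"tz":-0.18,"wx":0,"wy":0,"wz":0,"claw":0},{"tx":-0.003,"ty":0.055,"tz":-0.22,"wx":0,"wy":0,"wz":0,"claw":0},{"tx":-0.003,"ty":0.055,"tz":-0.245,"wx":0,"wy":0,"wz":0,"claw":0},{"tx":-0.003,"ty":0.055,"tz":-0.25,"wx":0,"wy":0,"wz":0,"claw":0},{"tx":-0.003,"ty":0.055,"tz":-0.25,"wx":0,"wy":0,"wz":0,"claw":0},{"tx":-0.003,"ty":0.055,"tz":-0.25,"wx":0,"wy":0,"wz":0,"claw":0}]}}

```text
time_s: 3.2
ee_pos: [0.4907, 0.0854, 0.0551]
ee_rot: [2.184, 2.256, 0.002]
ft_force: [0.0, -0.1, 0.0]
gripper_width: 0.003
```

Run:
```python
from h import *
save('side','s1.png');im,c=save('wrist','w3.png')
a=cv2.imread('pics/s1.png')[180:270,260:350]; cv2.imwrite('pics/s1z.png',cv2.resize(a,None,fx=5,fy=5,interpolation=cv2.INTER_CUBIC))
```

```text
(no output)
```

View pics/s1z.png

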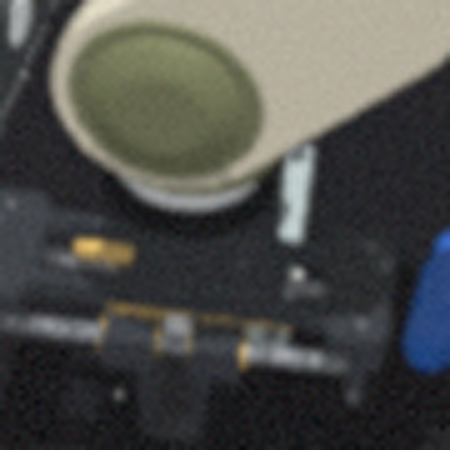

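View pics/w3.png

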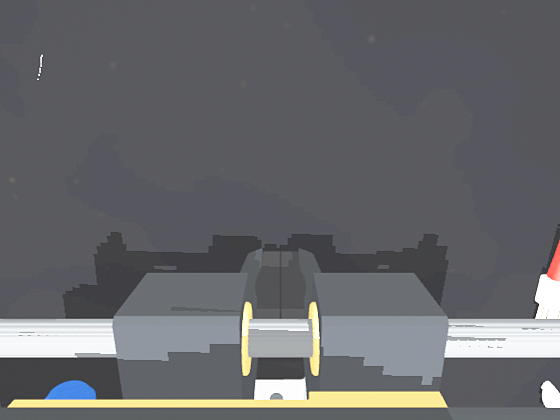

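The gripper sits behind the tube end and hides it from the side camera. I push gently, using force to find the contact.

Call:
{"name": "servo_tool", "arguments": {"motion": [{"tx":0,"ty":-0.008,"tz":0,"wx":0,"wy":0,"wz":0,"claw":0},{"tx":0.001,"ty":-0.016,"tz":0,"wx":0,"wy":0,"wz":0,"claw":0},{"tx":0.001,"ty":-0.022,"tz":0,"wx":0,"wy":0,"wz":0,"claw":0},{"tx":0.001,"ty":-0.026,"tz":0,"wx":0,"wy":0,"wz":0,"claw":0},{"tx":0.001,"ty":-0.03,"tz":0,"wx":0,"wy":0,"wz":0,"claw":0},{"tx":0.001,"ty":-0.032,"tz":0,"wx":0,"wy":0,"wz":0,"claw":0}]}}

```text
time_s: 3.9
ee_pos: [0.4908, 0.0544, 0.0541]
ee_rot: [-2.185, -2.257, -0.002]
ft_force: [-0.8, 10.0, 4.4]
gripper_width: 0.004
```

Run:
```python
from h import *
save('top','t1.png')
a=cv2.imread('pics/t1.png')[195:275,225:345]; cv2.imwrite('pics/t1z.png',cv2.resize(a,None,fx=6,fy=6,interpolation=cv2.INTER_CUBIC))
print(arm.observe()['ft_force'])
```

```text
[-0.21214609  5.85897625  3.42346654]
```

View pics/t1z.png

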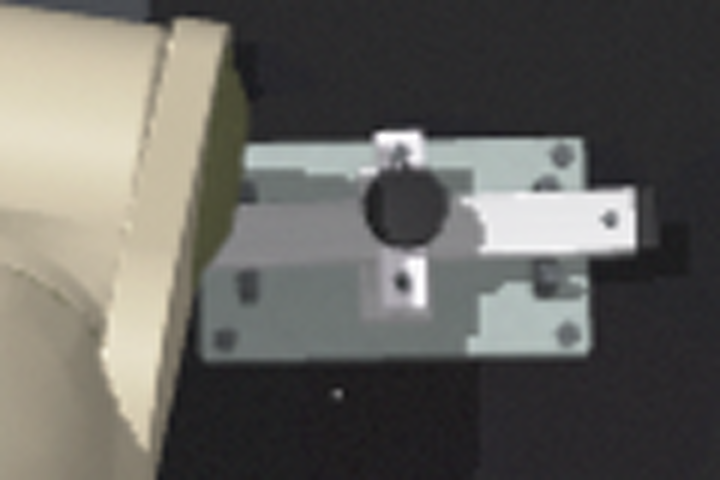

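Contact made. The -y end moved about 7 mm in the top view (cap boundary from zoomed x 617 to 636). I push on 10 mm more and then check with the wrist camera, where the width of the tube top shows its height.

Call:
{"name": "servo_tool", "arguments": {"motion": [{"tx":0,"ty":-0.003,"tz":0,"wx":0,"wy":0,"wz":0,"claw":0},{"tx":0,"ty":-0.006,"tz":0,"wx":0,"wy":0,"wz":0,"claw":0},{"tx":0,"ty":-0.009,"tz":0,"wx":0,"wy":0,"wz":0,"claw":0},{"tx":0,"ty":-0.01,"tz":0,"wx":0,"wy":0,"wz":0,"claw":0},{"tx":0,"ty":-0.01,"tz":0,"wx":0,"wy":0,"wz":0,"claw":0},{"tx":0,"ty":-0.005,"tz":0,"wx":0,"wy":0,"wz":0,"claw":0},{"tx":0,"ty":-0.002,"tz":0,"wx":0,"wy":0,"wz":0,"claw":0},{"tx":0,"ty":-0.002,"tz":0,"wx":0,"wy":0,"wz":0,"claw":0}]}}

```text
time_s: 4.75
ee_pos: [0.4907, 0.0522, 0.0536]
ee_rot: [-2.184, -2.258, 0.0]
ft_force: [0.3, -0.8, -0.4]
gripper_width: 0.002
```

```bash
cat > look.py <<'E'
from h import *
import sys
k=sys.argv[1]
im,c=save('wrist',f'w{k}.png'); imt,_=save('top',f't{k}.png')
a=cv2.imread(f'pics/t{k}.png')[195:275,225:345]; a=cv2.resize(a,(600,400),interpolation=cv2.INTER_CUBIC)
b=cv2.imread(f'pics/w{k}.png')[340:420,200:360]; b=cv2.resize(b,(600,300),interpolation=cv2.INTER_CUBIC)
cv2.imwrite(f'pics/z{k}.png',np.vstack([a,b])[:600] if False else cv2.resize(np.vstack([a,b]),(500,583)))
o=arm.observe(); print(o['time_s'],o['ee_pos'].round(4),o['ft_force'].round(1))
g=imt.mean(2)
for v in (229,230,231,232,233): print(v,g[v,318:342].astype(int).tolist())
E
python3 look.py 4
```

```text
4.85 [0.4907 0.0519 0.0536] [ 0.7 -0.1 -0.2]
229 [230, 230, 230, 230, 230, 230, 230, 230, 230, 231, 230, 230, 230, 230, 230, 230, 219, 66, 65, 59, 53, 41, 42, 39]
230 [231, 230, 231, 231, 231, 231, 231, 230, 231, 231, 231, 227, 188, 168, 220, 231, 221, 100, 65, 61, 56, 40, 42, 40]
231 [233, 233, 233, 233, 233, 233, 233, 232, 232, 232, 232, 224, 129, 133, 199, 232, 222, 105, 65, 62, 56, 39, 39, 35]
232 [231, 232, 232, 232, 232, 231, 232, 231, 231, 232, 232, 227, 190, 155, 228, 232, 222, 106, 65, 63, 57, 31, 31, 30]
233 [232, 233, 234, 233, 234, 233, 234, 234, 234, 234, 234, 234, 231, 228, 234, 234, 226, 106, 65, 65, 58, 28, 29, 32]
```

View pics/z4.png

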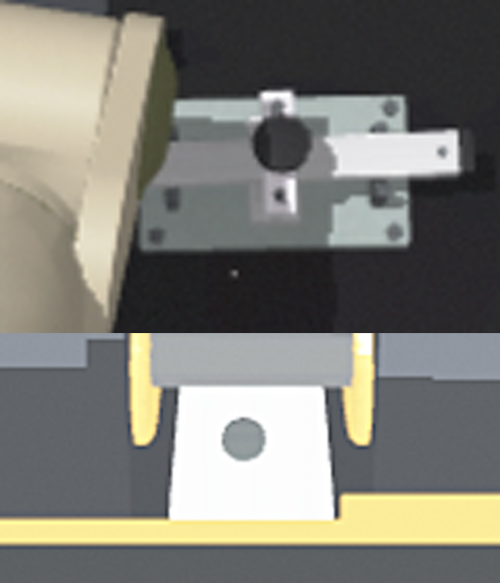

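The cap boundary is now at column 335.1, so about 17 mm has been pushed. The tube still tapers in the wrist view, so it is still tipped. Now 5 mm more.

Call:
{"name": "servo_tool", "arguments": {"motion": [{"tx":0,"ty":-0.005,"tz":0,"wx":0,"wy":0,"wz":0,"claw":0},{"tx":0,"ty":-0.009,"tz":0,"wx":0,"wy":0,"wz":0,"claw":0},{"tx":0,"ty":-0.012,"tz":0,"wx":0,"wy":0,"wz":0,"claw":0},{"tx":0,"ty":-0.013,"tz":0,"wx":0,"wy":0,"wz":0,"claw":0},{"tx":0,"ty":-0.013,"tz":0,"wx":0,"wy":0,"wz":0,"claw":0},{"tx":0,"ty":-0.008,"tz":0,"wx":0,"wy":0,"wz":0,"claw":0},{"tx":0,"ty":-0.005,"tz":0,"wx":0,"wy":0,"wz":0,"claw":0},{"tx":0,"ty":-0.005,"tz":0,"wx":0,"wy":0,"wz":0,"claw":0},{"tx":0,"ty":-0.005,"tz":0,"wx":0,"wy":0,"wz":0,"claw":0}]}}

```text
time_s: 5.75
ee_pos: [0.4908, 0.047, 0.0537]
ee_rot: [2.184, 2.258, -0.0]
ft_force: [0.2, 0.3, 0.3]
gripper_width: 0.009
```

```bash
python3 look.py 5
```

```text
5.85 [0.4908 0.0469 0.0537] [ 0.1 -0.  -0.7]
229 [231, 230, 231, 230, 230, 230, 231, 231, 231, 230, 230, 231, 231, 231, 231, 231, 230, 230, 223, 140, 64, 63, 60, 34]
230 [231, 231, 231, 232, 231, 232, 231, 231, 231, 231, 232, 232, 232, 225, 161, 152, 178, 232, 225, 141, 66, 65, 62, 36]
231 [233, 233, 233, 233, 234, 233, 233, 232, 232, 232, 233, 233, 233, 224, 127, 115, 154, 232, 225, 142, 64, 64, 58, 34]
232 [232, 232, 232, 232, 232, 232, 232, 232, 232, 232, 233, 233, 232, 231, 215, 136, 190, 233, 228, 176, 66, 64, 58, 32]
233 [233, 233, 233, 233, 233, 234, 234, 234, 234, 234, 235, 234, 234, 234, 233, 228, 230, 235, 230, 186, 66, 64, 58, 34]
```

View pics/z5.png

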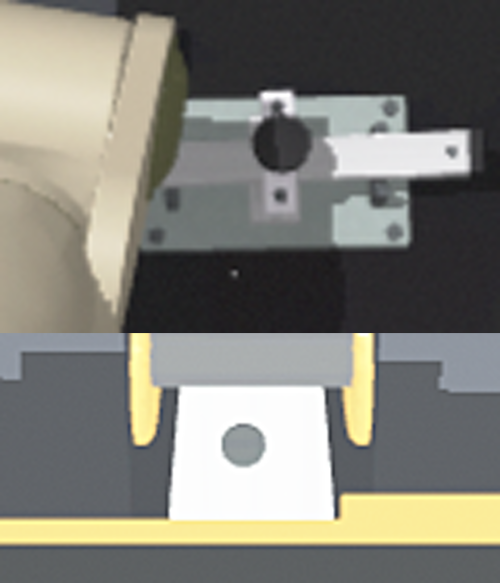

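Still tipped, boundary at about 337.5. Another 5 mm.

Call:
{"name": "servo_tool", "arguments": {"motion": [{"tx":0,"ty":-0.005,"tz":0,"wx":0,"wy":0,"wz":0,"claw":0},{"tx":0,"ty":-0.009,"tz":0,"wx":0,"wy":0,"wz":0,"claw":0},{"tx":0,"ty":-0.012,"tz":0,"wx":0,"wy":0,"wz":0,"claw":0},{"tx":0,"ty":-0.013,"tz":0,"wx":0,"wy":0,"wz":0,"claw":0},{"tx":0,"ty":-0.013,"tz":0,"wx":0,"wy":0,"wz":0,"claw":0},{"tx":0,"ty":-0.008,"tz":0,"wx":0,"wy":0,"wz":0,"claw":0},{"tx":0,"ty":-0.005,"tz":0,"wx":0,"wy":0,"wz":0,"claw":0},{"tx":0,"ty":-0.005,"tz":0,"wx":0,"wy":0,"wz":0,"claw":0},{"tx":0,"ty":-0.005,"tz":0,"wx":0,"wy":0,"wz":0,"claw":0}]}}

```text
time_s: 6.75
ee_pos: [0.4908, 0.042, 0.0537]
ee_rot: [2.184, 2.258, -0.0]
ft_force: [0.7, -0.4, 0.2]
gripper_width: 0.009
```

```bash
python3 look.py 6
```

```text
6.85 [0.4907 0.0419 0.0537] [ 0.7 -0.1  0.1]
229 [231, 231, 231, 230, 231, 231, 230, 231, 231, 231, 231, 231, 231, 231, 231, 231, 232, 231, 231, 230, 226, 172, 65, 64]
230 [232, 231, 231, 231, 232, 232, 231, 231, 232, 232, 231, 232, 233, 233, 232, 229, 208, 154, 188, 232, 228, 180, 64, 63]
231 [233, 234, 233, 233, 233, 233, 233, 234, 233, 232, 233, 233, 233, 233, 233, 228, 176, 116, 157, 233, 228, 179, 66, 63]
232 [232, 231, 232, 232, 232, 232, 233, 232, 232, 231, 232, 232, 233, 233, 232, 231, 217, 129, 189, 232, 229, 181, 66, 64]
233 [233, 233, 233, 233, 233, 233, 233, 234, 234, 235, 234, 235, 234, 235, 234, 235, 233, 227, 231, 234, 230, 182, 65, 66]
```

View pics/z6.png

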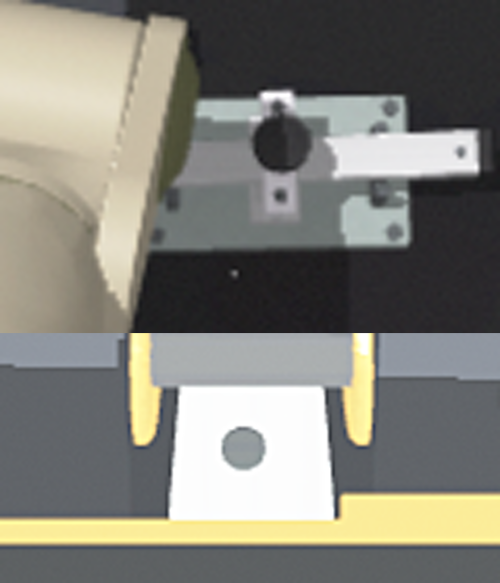

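Still tipped, boundary at 339.7. Another 5 mm.

Call:
{"name": "servo_tool", "arguments": {"motion": [{"tx":0,"ty":-0.005,"tz":0,"wx":0,"wy":0,"wz":0,"claw":0},{"tx":0,"ty":-0.009,"tz":0,"wx":0,"wy":0,"wz":0,"claw":0},{"tx":0,"ty":-0.012,"tz":0,"wx":0,"wy":0,"wz":0,"claw":0},{"tx":0,"ty":-0.013,"tz":0,"wx":0,"wy":0,"wz":0,"claw":0},{"tx":0,"ty":-0.013,"tz":0,"wx":0,"wy":0,"wz":0,"claw":0},{"tx":0,"ty":-0.008,"tz":0,"wx":0,"wy":0,"wz":0,"claw":0},{"tx":0,"ty":-0.005,"tz":0,"wx":0,"wy":0,"wz":0,"claw":0},{"tx":0,"ty":-0.005,"tz":0,"wx":0,"wy":0,"wz":0,"claw":0},{"tx":0,"ty":-0.005,"tz":0,"wx":0,"wy":0,"wz":0,"claw":0}]}}

```text
time_s: 7.75
ee_pos: [0.4908, 0.037, 0.0537]
ee_rot: [2.184, 2.258, -0.0]
ft_force: [0.5, -0.3, 0.1]
gripper_width: 0.004
```

```bash
python3 look.py 7
```

```text
7.85 [0.4908 0.0369 0.0537] [-1.3 -0.8 -0.9]
229 [230, 230, 231, 230, 231, 231, 231, 231, 231, 231, 231, 232, 231, 231, 231, 231, 231, 231, 231, 231, 231, 231, 225, 175]
230 [232, 231, 232, 231, 231, 231, 232, 232, 232, 232, 232, 232, 232, 233, 232, 233, 232, 230, 210, 152, 176, 232, 231, 218]
231 [233, 233, 233, 233, 233, 233, 233, 233, 233, 234, 233, 233, 233, 233, 233, 233, 233, 230, 201, 117, 144, 221, 232, 222]
232 [231, 232, 231, 232, 232, 232, 232, 232, 233, 232, 233, 232, 233, 233, 233, 233, 233, 233, 222, 140, 189, 231, 233, 223]
233 [232, 232, 233, 233, 233, 233, 234, 233, 234, 234, 234, 234, 235, 235, 235, 235, 234, 234, 233, 228, 231, 235, 235, 225]
```

View pics/z7.png

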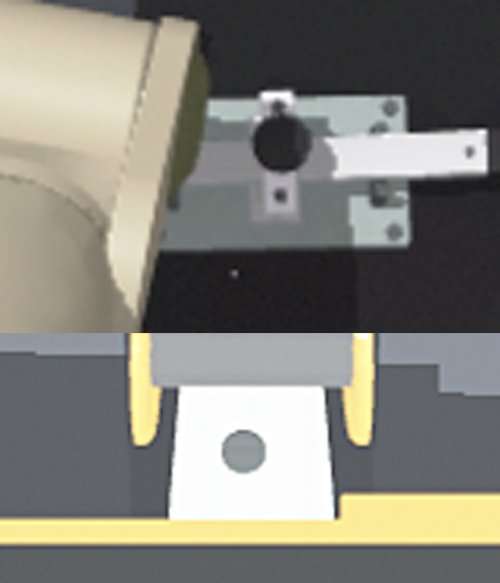

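Still tipped, about 32 mm pushed. Another 5 mm.

Call:
{"name": "servo_tool", "arguments": {"motion": [{"tx":0,"ty":-0.005,"tz":0,"wx":0,"wy":0,"wz":0,"claw":0},{"tx":0,"ty":-0.009,"tz":0,"wx":0,"wy":0,"wz":0,"claw":0},{"tx":0,"ty":-0.012,"tz":0,"wx":0,"wy":0,"wz":0,"claw":0},{"tx":0,"ty":-0.013,"tz":0,"wx":0,"wy":0,"wz":0,"claw":0},{"tx":0,"ty":-0.013,"tz":0,"wx":0,"wy":0,"wz":0,"claw":0},{"tx":0,"ty":-0.008,"tz":0,"wx":0,"wy":0,"wz":0,"claw":0},{"tx":0,"ty":-0.005,"tz":0,"wx":0,"wy":0,"wz":0,"claw":0},{"tx":0,"ty":-0.005,"tz":0,"wx":0,"wy":0,"wz":0,"claw":0},{"tx":0,"ty":-0.005,"tz":0,"wx":0,"wy":0,"wz":0,"claw":0}]}}

```text
time_s: 8.75
ee_pos: [0.4907, 0.032, 0.0537]
ee_rot: [2.184, 2.258, -0.0]
ft_force: [0.2, 0.2, 0.2]
gripper_width: 0.002
```

```bash
sed -i 's/318:342/330:352/' look.py; python3 look.py 8
```

```text
8.85 [0.4907 0.0319 0.0537] [-0.3 -0.1 -0.5]
229 [230, 230, 230, 230, 230, 230, 230, 230, 230, 230, 230, 230, 230, 219, 66, 65, 61, 55, 40, 41, 41, 42]
230 [231, 231, 231, 231, 231, 231, 231, 231, 227, 187, 165, 219, 231, 221, 101, 64, 60, 55, 42, 41, 42, 41]
231 [233, 232, 233, 233, 232, 232, 232, 232, 224, 129, 123, 174, 232, 222, 105, 63, 62, 54, 31, 32, 32, 34]
232 [231, 232, 231, 232, 231, 231, 231, 232, 228, 195, 184, 225, 232, 222, 104, 64, 60, 57, 32, 32, 32, 33]
233 [233, 233, 233, 234, 234, 234, 233, 234, 233, 231, 230, 234, 234, 225, 105, 64, 60, 58, 28, 28, 33, 31]
```

View pics/z8.png

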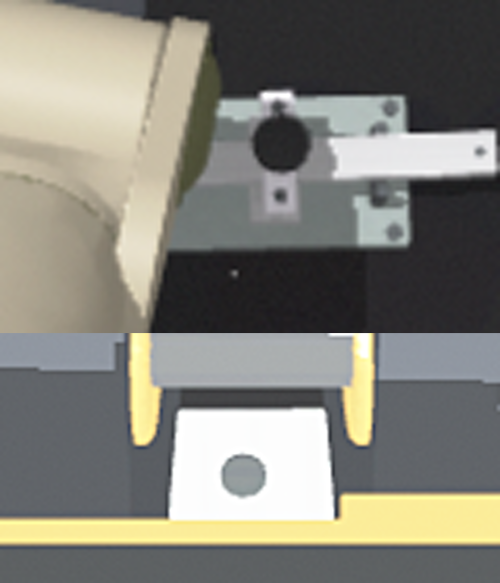

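Run:
```python
from h import *
for k in (4,7,8):
    g=cv2.imread(f'pics/w{k}.png').mean(2)
    for v in range(376,402,4):
        r=g[v,230:330]; 
        # subpixel edges at 180
        idx=np.where(r>180)[0]
        if len(idx)<10: print(k,v,'-'); continue
        i,j=idx[0],idx[-1]
        l=i-(r[i]-180)/(r[i]-r[i-1]); e=j+(r[j]-180)/(r[j]-r[j+1]); print(k,v,round(l+230,2),round(e+230,2),round(e-l,2))
```

```text
4 376 255.53 304.57 49.04
4 380 254.84 304.92 50.08
4 384 254.64 305.4 50.75
4 388 254.5 305.81 51.31Traceback (most recent call last):
  File "<stdin>", line 10, in <module>
IndexError: index 100 is out of bounds for axis 0 with size 100
```

View pics/w8.png

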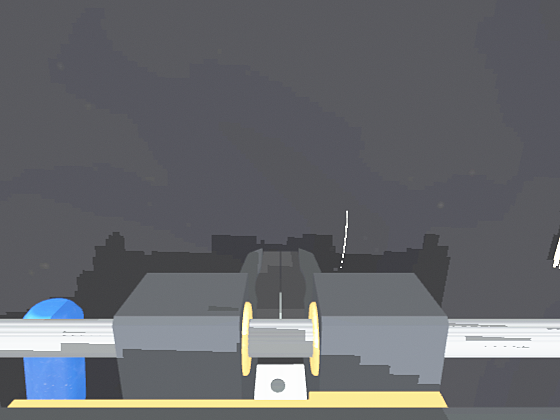

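Run:
```python
from h import *
for k in (4,7,8):
    g=cv2.imread(f'pics/w{k}.png').mean(2)
    for v in (370,376,380,384,388):
        r=g[v]; i=280
        while r[i-1]>180:i-=1
        j=280
        while r[j+1]>180:j+=1
        l=i-(r[i]-180)/(r[i]-r[i-1]); e=j+(r[j]-180)/(r[j]-r[j+1]); print(k,v,round(l,2),round(e,2),round(e-l,2))
    print(g[350:395,262].astype(int).tolist())
ct=vision.calibration('top')
for z in (.07,.062):
  print(plane('top',(344.1,231.5),z), plane('top',(327.9,232),.077))
```

```text
4 370 209.0 256.33 47.33
4 376 317.0 243.0 -74.0
4 380 279.04 304.92 25.88
4 384 254.64 305.4 50.75
4 388 254.5 305.81 51.31
[173, 174, 172, 171, 170, 164, 179, 247, 255, 254, 253, 253, 253, 253, 253, 253, 253, 253, 253, 253, 253, 253, 253, 253, 253, 253, 253, 253, 253, 253, 253, 253, 253, 253, 253, 253, 253, 253, 253, 253, 253, 253, 253, 253, 253]
7 370 255.88 304.31 48.43
7 376 306.33 260.25 -46.08
7 380 354.0 -inf -inf
7 384 279.04 305.4 26.36
7 388 254.5 305.82 51.33
[174, 173, 174, 172, 170, 164, 179, 247, 255, 254, 253, 253, 253, 253, 253, 253, 253, 253, 253, 253, 253, 253, 253, 253, 253, 253, 253, 253, 253, 253, 253, 253, 253, 253, 253, 253, 253, 253, 253, 253, 253, 253, 253, 253, 253]
8 370 255.9 304.3 48.4
8 376 255.54 304.57 49.03
8 380 272.71 277.32 4.6
8 384 199.0 320.5 121.5
8 388 242.0 -inf -inf
[174, 174, 173, 171, 171, 171, 174, 114, 60, 69, 71, 70, 64, 68, 181, 255, 255, 253, 253, 253, 253, 253, 253, 253, 253, 253, 253, 253, 253, 253, 253, 253, 253, 253, 253, 253, 253, 253, 253, 253, 253, 253, 253, 253, 253]
[ 0.49817386 -0.19656676  0.07      ] [ 0.49539133 -0.15779666  0.077     ]
[ 0.49933606 -0.19771459  0.062     ] [ 0.49539133 -0.15779666  0.077     ]<stdin>:9: RuntimeWarning: divide by zero encountered in scalar divide
```

The tube widths are unchanged, so it is still tipped. It coasted about 3 mm and has moved about 39 mm in total. I continue, ending more slowly.

Call:
{"name": "servo_tool", "arguments": {"motion": [{"tx":0,"ty":-0.005,"tz":0,"wx":0,"wy":0,"wz":0,"claw":0},{"tx":0,"ty":-0.008,"tz":0,"wx":0,"wy":0,"wz":0,"claw":0},{"tx":0,"ty":-0.01,"tz":0,"wx":0,"wy":0,"wz":0,"claw":0},{"tx":0,"ty":-0.0115,"tz":0,"wx":0,"wy":0,"wz":0,"claw":0},{"tx":0,"ty":-0.013,"tz":0,"wx":0,"wy":0,"wz":0,"claw":0},{"tx":0,"ty":-0.014,"tz":0,"wx":0,"wy":0,"wz":0,"claw":0},{"tx":0,"ty":-0.014,"tz":0,"wx":0,"wy":0,"wz":0,"claw":0},{"tx":0,"ty":-0.01,"tz":0,"wx":0,"wy":0,"wz":0,"claw":0},{"tx":0,"ty":-0.006,"tz":0,"wx":0,"wy":0,"wz":0,"claw":0},{"tx":0,"ty":-0.006,"tz":0,"wx":0,"wy":0,"wz":0,"claw":0}]}}

```text
time_s: 9.85
ee_pos: [0.4907, 0.0265, 0.0537]
ee_rot: [2.184, 2.259, -0.0]
ft_force: [-0.2, 0.4, -0.1]
gripper_width: 0.003
```

```bash
python3 look.py 9
```

```text
9.95 [0.4908 0.0261 0.0537] [-0.3  0.7 -0.2]
229 [225, 225, 225, 225, 226, 225, 226, 226, 226, 225, 222, 221, 221, 221, 220, 203, 52, 49, 47, 40, 41, 39]
230 [219, 220, 221, 220, 220, 220, 220, 220, 220, 221, 221, 222, 221, 220, 221, 208, 54, 50, 45, 38, 43, 41]
231 [221, 220, 221, 220, 220, 220, 220, 221, 221, 221, 221, 218, 206, 220, 220, 206, 52, 50, 45, 35, 33, 36]
232 [221, 222, 222, 222, 222, 221, 222, 222, 222, 222, 215, 152, 140, 190, 222, 210, 52, 52, 45, 36, 30, 33]
233 [221, 221, 221, 221, 221, 221, 222, 222, 221, 222, 215, 155, 129, 199, 222, 208, 52, 48, 45, 37, 32, 34]
```

View pics/z9.png

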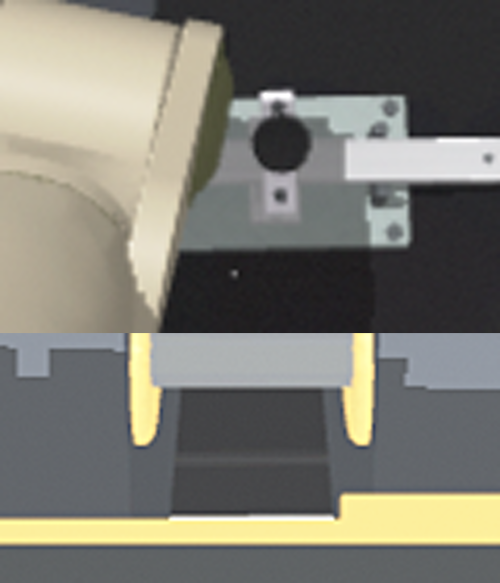

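The tube changed: its -y end dropped and the shading differs. It is either level or tipped the other way. I rise away and look with all cameras.

Call:
{"name": "servo_tool", "arguments": {"motion": [{"tx":0,"ty":0.01,"tz":0.0,"wx":0,"wy":0,"wz":0,"claw":0},{"tx":0,"ty":0.02,"tz":0.03,"wx":0,"wy":0,"wz":0,"claw":0},{"tx":0,"ty":0.03,"tz":0.07,"wx":0,"wy":0,"wz":0,"claw":0},{"tx":0,"ty":0.03,"tz":0.11,"wx":0,"wy":0,"wz":0,"claw":0},{"tx":0,"ty":0.01,"tz":0.15,"wx":0,"wy":0,"wz":0,"claw":0},{"tx":0,"ty":-0.01,"tz":0.19,"wx":0,"wy":0,"wz":0,"claw":0},{"tx":0,"ty":-0.03,"tz":0.19,"wx":0,"wy":0,"wz":0,"claw":0},{"tx":0,"ty":-0.03,"tz":0.19,"wx":0,"wy":0,"wz":0,"claw":0},{"tx":0,"ty":-0.03,"tz":0.19,"wx":0,"wy":0,"wz":0,"claw":0}]}}

```text
time_s: 10.85
ee_pos: [0.4905, -0.0034, 0.2432]
ee_rot: [-2.184, -2.257, 0.001]
ft_force: [0.6, 0.4, 0.0]
gripper_width: 0.003
```

Run:
```python
from h import *
im,c=save('wrist','w10.png'); np.savez('w10.npz',**c); save('side','s10.png'); save('top','t10.png')
a=cv2.imread('pics/w10.png')[40:280,220:340];b=cv2.imread('pics/s10.png')[180:270,260:350]
a=cv2.resize(a,None,fx=2.4,fy=2.4,interpolation=cv2.INTER_CUBIC);b=cv2.resize(b,(500,576),interpolation=cv2.INTER_CUBIC)[:576]
cv2.imwrite('pics/z10.png',np.hstack([a,b]))
print(arm.observe()['time_s'],arm.observe()['ee_pos'])
```

```text
11.0 [ 0.49052238 -0.00306142  0.24305831]
```

View pics/z10.png

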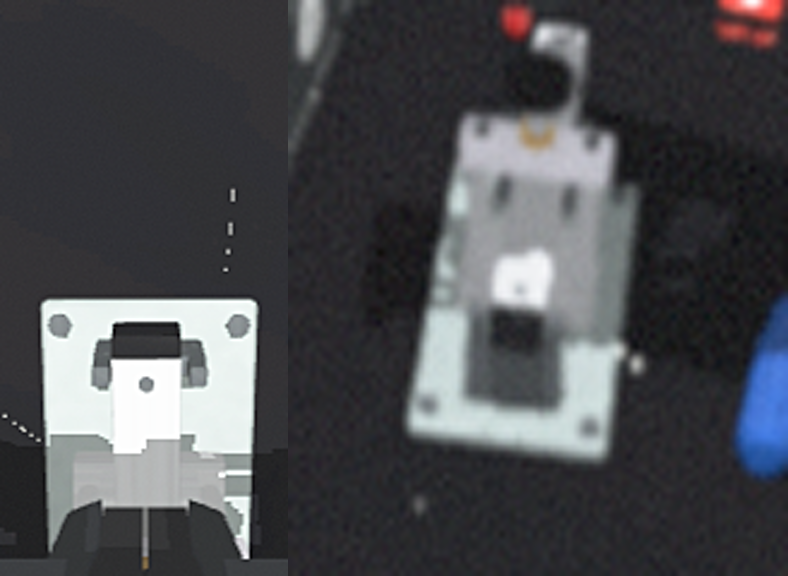

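Run:
```python
from h import *
c=dict(np.load('w10.npz'))
w=cv2.imread('pics/w10.png').mean(2); s=cv2.imread('pics/s10.png').mean(2); t=cv2.imread('pics/t10.png').mean(2)
print(w[166:205,272].astype(int).tolist()); print(s[215:245,302].astype(int).tolist())
print('tri',tri(ray('wrist',(281,189.2),c),ray('side',(301.6,228.4))))
print('hole',tri(ray('wrist',(220+146/2.4,200),c),ray('side',(260+(519-288)/5.556,180+289/6.4))))
a=cv2.imread('pics/t10.png')[195:275,225:355]; cv2.imwrite('pics/t10z.png',cv2.resize(a,None,fx=6,fy=6,interpolation=cv2.INTER_CUBIC))
b=cv2.imread('pics/w10.png')[160:240,240:320]; cv2.imwrite('pics/w10z.png',cv2.resize(b,None,fx=7,fy=7,interpolation=cv2.INTER_CUBIC))
```

```text
[240, 240, 240, 241, 241, 241, 248, 253, 71, 28, 41, 42, 43, 45, 57, 57, 55, 56, 56, 57, 55, 53, 38, 109, 255, 255, 254, 253, 253, 253, 253, 253, 253, 253, 253, 253, 253, 253, 253]
[149, 149, 145, 151, 174, 221, 238, 241, 237, 220, 205, 217, 186, 114, 58, 49, 39, 36, 43, 46, 60, 72, 75, 70, 76, 76, 72, 72, 110, 173]
tri (array([ 0.49078708, -0.00624197,  0.06061944]), np.float64(0.0008327619956576428))
hole (array([ 0.49163463, -0.01499854,  0.06331196]), np.float64(0.0005678446275892626))
```

View pics/t10z.png

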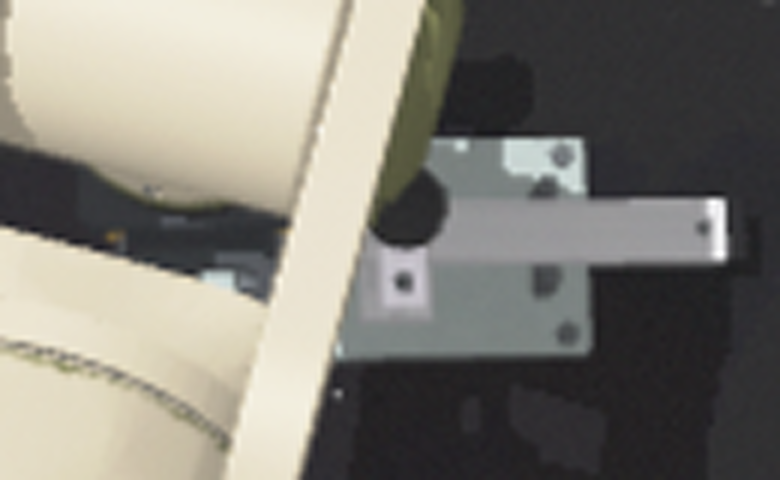

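View pics/w10z.png

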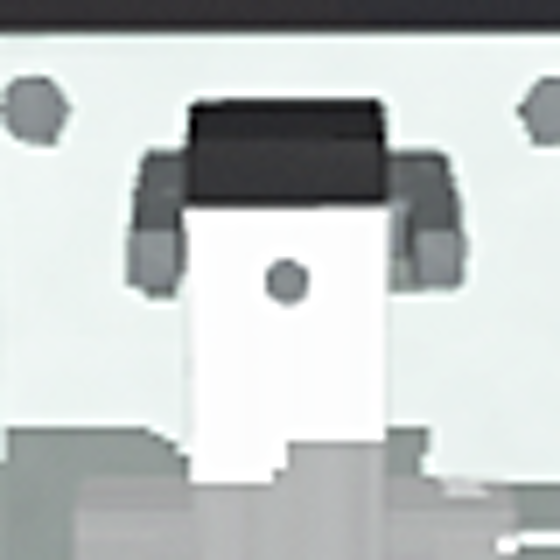

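The triangulated top surface near the +y end is at z = 0.0606 and 0.0633. Level would be 0.061, and tipped to -y would be about 0.070. I move above the pin and take a second wrist view to confirm. This also gives the tube its untouched seconds.

Call:
{"name": "servo_tool", "arguments": {"motion": [{"tx":0.001,"ty":-0.03,"tz":0,"wx":0,"wy":0,"wz":0,"claw":0},{"tx":0.003,"ty":-0.06,"tz":0,"wx":0,"wy":0,"wz":0,"claw":0},{"tx":0.0035,"ty":-0.07,"tz":0,"wx":0,"wy":0,"wz":0,"claw":0},{"tx":0.0035,"ty":-0.07,"tz":0,"wx":0,"wy":0,"wz":0,"claw":0},{"tx":0.0035,"ty":-0.07,"tz":0,"wx":0,"wy":0,"wz":0,"claw":0},{"tx":0.0035,"ty":-0.07,"tz":0,"wx":0,"wy":0,"wz":0,"claw":0}]}}

```text
time_s: 11.6
ee_pos: [0.4942, -0.0728, 0.2437]
ee_rot: [-2.183, -2.259, -0.0]
ft_force: [-0.2, -0.6, -0.2]
gripper_width: 0.004
```

Run:
```python
from h import *
im,c=save('wrist','w11.png'); np.savez('w11.npz',**c); save('side','s11.png')
b=cv2.imread('pics/w11.png')[80:270,210:350]; b=cv2.resize(b,None,fx=3,fy=3,interpolation=cv2.INTER_CUBIC)
a=cv2.imread('pics/s11.png')[180:250,270:330];a=cv2.resize(a,None,fx=6,fy=8.143,interpolation=cv2.INTER_CUBIC)[:570]
cv2.imwrite('pics/z11.png',np.hstack([b,a]))
print(arm.observe()['time_s'],arm.observe()['ee_pos'])
```

```text
11.7 [ 0.49425999 -0.07308111  0.24377104]
```

View pics/z11.png

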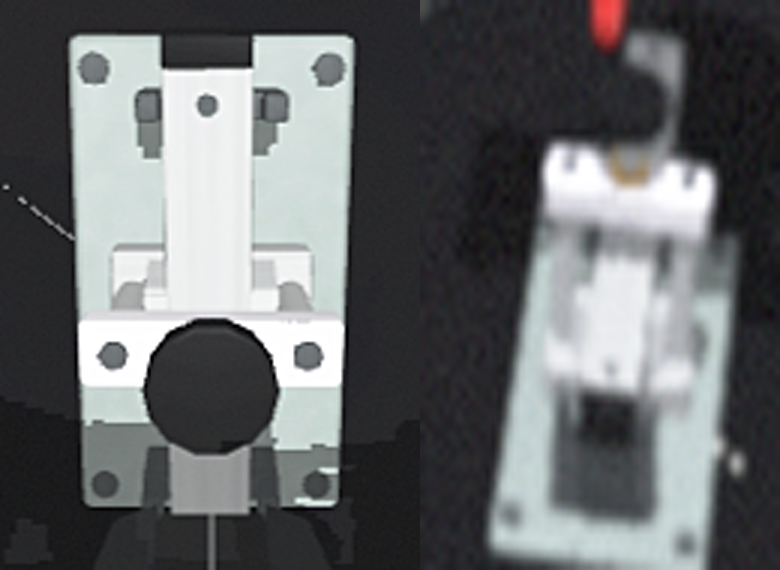

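Run:
```python
from h import *
c0=dict(np.load('w10.npz'));c1=dict(np.load('w11.npz'))
def hole(f,u,v):
    g=cv2.imread('pics/'+f).mean(2)[int(v)-6:int(v)+7,int(u)-6:int(u)+7]; w=np.clip(210-g,0,None); w[w<20]=0
    yy,xx=np.mgrid[-6:7,-6:7]; return int(u)+(w*xx).sum()/w.sum(),int(v)+(w*yy).sum()/w.sum()
h0=hole('w10.png',281,200);h1=hole('w11.png',279,115);print(h0,h1)
print('hole',tri(ray('wrist',h0,c0),ray('wrist',h1,c1)))
print('bound',tri(ray('wrist',(281,189.3),c0),ray('wrist',(279,102.7),c1)))
print('plate edge',tri(ray('wrist',(281,160+30/7),c0),ray('wrist',(279,80+36/3),c1)))
for z in (.13,.13): print('pin',plane('wrist',(280.3,208.7),z,c1))
g=cv2.imread('pics/w11.png').mean(2)
W=[];V=[]
for v in range(106,182,4):
    r=g[v]; print(v,[int(x) for x in r[258:272:1]],[int(x) for x in r[288:300]])
```

```text
(np.float64(280.47455851541457), np.float64(199.62361568392697)) (np.float64(278.62381363244174), np.float64(114.67195858498705))
hole (array([ 0.49101648, -0.01347346,  0.06780372]), np.float64(3.9695730976789113e-05))
bound (array([ 0.49107893, -0.00434329,  0.06847529]), np.float64(0.00010496604317070233))
plate edge (array([4.90675917e-01, 4.75575478e-03, 1.11043982e-04]), np.float64(0.0004022649388520363))
pin [ 0.4944243  -0.07221929  0.13      ]
pin [ 0.4944243  -0.07221929  0.13      ]
106 [217, 219, 218, 220, 219, 212, 225, 242, 242, 242, 239, 239, 241, 239] [238, 237, 236, 238, 244, 235, 214, 217, 219, 219, 219, 219]
110 [63, 66, 70, 67, 60, 105, 214, 246, 242, 242, 240, 240, 241, 239] [238, 236, 236, 238, 246, 236, 138, 65, 75, 71, 63, 65]
114 [126, 126, 125, 119, 82, 76, 203, 249, 243, 242, 240, 240, 241, 240] [238, 237, 235, 238, 246, 235, 152, 122, 106, 57, 82, 117]
118 [117, 115, 116, 113, 82, 73, 197, 248, 243, 242, 241, 240, 241, 239] [237, 237, 236, 238, 247, 235, 148, 117, 101, 54, 82, 116]
122 [128, 129, 129, 129, 126, 117, 194, 246, 243, 242, 240, 240, 241, 239] 
[... 1264 characters left out ...]
 215, 216, 216, 217]
162 [160, 160, 159, 159, 160, 161, 146, 199, 243, 240, 240, 240, 239, 239] [236, 234, 235, 239, 241, 211, 148, 162, 163, 163, 165, 165]
166 [239, 229, 222, 224, 226, 228, 190, 187, 241, 240, 240, 240, 239, 239] [235, 233, 235, 238, 239, 218, 205, 226, 225, 224, 224, 224]
170 [232, 209, 202, 203, 205, 205, 191, 210, 237, 240, 239, 239, 239, 239] [235, 234, 234, 238, 242, 225, 186, 205, 204, 203, 204, 204]
174 [174, 202, 199, 200, 199, 202, 187, 205, 235, 239, 240, 239, 239, 239] [235, 233, 234, 238, 243, 224, 186, 204, 204, 204, 203, 204]
178 [213, 233, 224, 225, 224, 225, 225, 228, 235, 237, 239, 239, 239, 239] [235, 233, 234, 237, 237, 238, 244, 243, 242, 243, 242, 242]
```

Run:
```python
from h import *
c1=dict(np.load('w11.npz'))
yaw=np.radians(1.93); ay=np.array([-np.sin(yaw),np.cos(yaw),0]); ax=np.array([np.cos(yaw),np.sin(yaw),0])
e=np.array([.4937,-.0725,.061])
for name,s in (('lvl',0),('tipped -y',.12),('tip+y',-.12)):
    ys=np.array([.0,.02,.04,.058,.06,.0675]); out=[]
    for y in ys:
        p=e+ay*y; p[2]+=s*y+ (0 if s==0 else -.0005)
        a=proj('wrist',p-ax*.012,c1)[0]; b=proj('wrist',p+ax*.012,c1)[0]; out.append((round((a[1]+b[1])/2,1),round(np.linalg.norm(a-b),2)))
    print(name,out)
g=cv2.imread('pics/w11.png').astype(float).mean(2)
# colour image near edges: use gradient against dark fork rows
im=cv2.imread('pics/w11.png')
for v in (100,102,110,112,114,118,122,126): print(v,im[v,261:267].tolist()[:6])
# w10 widths
g=cv2.imread('pics/w10.png').mean(2)
for v in (192,196,206,210,214): print(v,g[v,262:274].astype(int).tolist(),g[v,288:300].astype(int).tolist())
c0=dict(np.load('w10.npz'))
for name,s in (('lvl',0),('tipped -y',.12)):
    print(name,[ (np.round(proj('wrist',e+ay*y-ax*.012+[0,0,s*y],c0)[0],1),np.round(proj('wrist',e+ay*y+ax*.012+[0,0,s*y],c0)[0],1)) for y in (.03,.045,.058,.0675)])
```

```text
lvl [(np.float64(185.5), np.float64(28.08)), (np.float64(162.3), np.float64(28.6)), (np.float64(138.2), np.float64(29.14)), (np.float64(115.7), np.float64(29.64)), (np.float64(113.1), np.float64(29.7)), (np.float64(103.5), np.float64(29.91))]
tipped -y [(np.float64(185.4), np.float64(28.04)), (np.float64(162.7), np.float64(28.77)), (np.float64(138.7), np.float64(29.55)), (np.float64(116.1), np.float64(30.28)), (np.float64(113.5), np.float64(30.36)), (np.float64(103.6), np.float64(30.68))]
tip+y [(np.float64(185.4), np.float64(28.04)), (np.float64(161.7), np.float64(28.34)), (np.float64(137.5), np.float64(28.65)), (np.float64(115.3), np.float64(28.94)), (np.float64(112.8), np.float64(28.97)), (np.float64(103.4), np.float64(29.09))]
100 [[226, 230, 218], [214, 220, 205], [138, 142, 132], [20, 19, 21], [39, 38, 38], [48, 46, 45]]
102 [[223, 227, 215], [232, 235, 223], [184, 190, 176], [66, 64, 65], [77, 75, 76], [61, 59, 59]]
110 [[71, 67, 65], [63, 59, 58], [107, 106, 104], [215, 215, 212], [247, 247, 246], [243, 243, 242]]
112 [[124, 123, 117], [86, 85, 80], [95, 95, 93], [215, 215, 2
[... 776 characters left out ...]
52, 252, 252, 254, 250, 231, 240, 239, 240, 240]
210 [241, 241, 241, 242, 232, 241, 254, 254, 253, 253, 253, 253] [253, 252, 252, 251, 252, 254, 251, 232, 238, 238, 238, 238]
214 [238, 239, 239, 240, 232, 242, 254, 254, 253, 253, 253, 253] [253, 252, 252, 251, 252, 254, 250, 231, 239, 240, 240, 240]
lvl [(array([267.7, 229.3]), array([294.9, 229.3])), (array([267.5, 213.1]), array([295.1, 213.1])), (array([267.4, 198.7]), array([295.2, 198.7])), (array([267.3, 188. ]), array([295.3, 188. ]))]
tipped -y [(array([267.6, 230.7]), array([295. , 230.7])), (array([267.3, 215. ]), array([295.3, 215. ])), (array([267.1, 200.9]), array([295.5, 200.9])), (array([266.9, 190.3]), array([295.7, 190.3]))]
```

The sub-pixel check says it is tipped toward -y. The hole rows (199.6, 114.7) match the tipped prediction (199.8, 114.8) and not the level one (197.6, 114.4). The side-camera height was the outlier. The tube overshot, and balance should be about 4 mm back. I go to the -y end and measure it.

Call:
{"name": "servo_tool", "arguments": {"motion": [{"tx":0,"ty":-0.04,"tz":0,"wx":0,"wy":0,"wz":0,"claw":0},{"tx":0.001,"ty":-0.08,"tz":0,"wx":0,"wy":0,"wz":0,"claw":0},{"tx":0.002,"ty":-0.12,"tz":0,"wx":0,"wy":0,"wz":0,"claw":0},{"tx":0.004,"ty":-0.16,"tz":0,"wx":0,"wy":0,"wz":0,"claw":0},{"tx":0.005,"ty":-0.19,"tz":0,"wx":0,"wy":0,"wz":0,"claw":0},{"tx":0.005,"ty":-0.19,"tz":0,"wx":0,"wy":0,"wz":0,"claw":0},{"tx":0.005,"ty":-0.19,"tz":0,"wx":0,"wy":0,"wz":0,"claw":0}]}}

```text
time_s: 12.4
ee_pos: [0.4992, -0.2635, 0.2435]
ee_rot: [-2.184, -2.257, -0.0]
ft_force: [-0.0, 1.1, 0.9]
gripper_width: 0.007
```

Run:
```python
from h import *
im,c=save('wrist','w12.png'); np.savez('w12.npz',**c); save('side','s12.png'); save('top','t12.png')
a=cv2.imread('pics/s12.png')[180:250,270:330];a=cv2.resize(a,None,fx=6,fy=8,interpolation=cv2.INTER_CUBIC)
b=cv2.imread('pics/t12.png')[195:275,225:355]; b=cv2.resize(b,(420,560),interpolation=cv2.INTER_CUBIC)
cv2.imwrite('pics/z12.png',np.hstack([a,b]))
print(arm.observe()['time_s'],arm.observe()['ee_pos'])
```

```text
12.55 [ 0.49946753 -0.26268547  0.24390615]
```

View pics/z12.png

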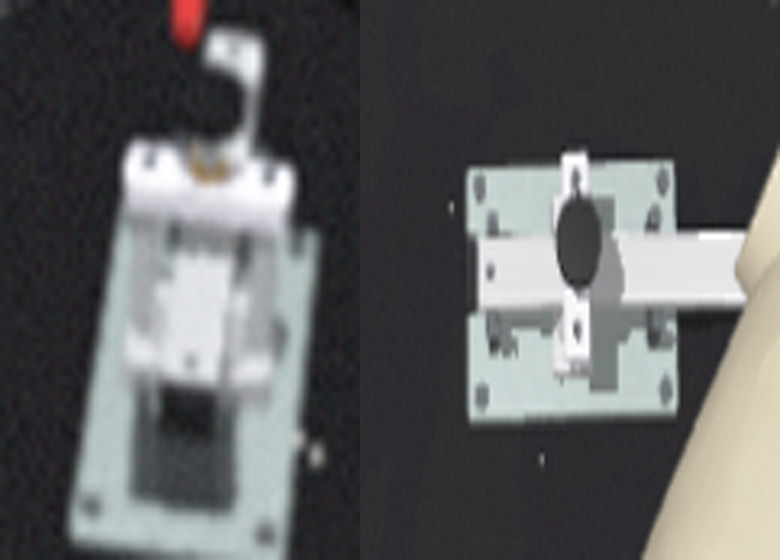

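View pics/w12.png

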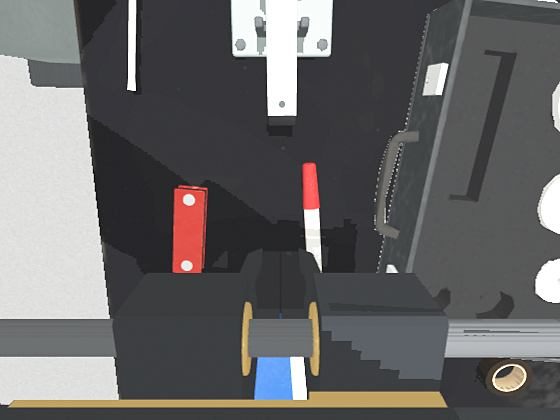

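Run:
```python
from h import *
c=dict(np.load('w12.npz')); g=cv2.imread('pics/w12.png').mean(2)
print(g[96:142,276].astype(int).tolist()); print(g[98:114,282].astype(int).tolist())
yaw=np.radians(1.93); ay=np.array([-np.sin(yaw),np.cos(yaw),0])
e=np.array([.4937,-.0725,.061])
for n,s in (('lvl',0),('tip',.12)):
  for y in (-.127,-.1365,-.144):
    p=e+ay*y; p[2]+=s*y; print(n,y,p.round(4),proj('wrist',p,c)[0].round(1))
print('pen near end',plane('wrist',(309,163),.008,c),'pen far',plane('wrist',(314,250),.008,c))
print('hex',plane('wrist',(207,187),.02,c))
```

```text
[255, 255, 255, 255, 255, 255, 255, 255, 255, 255, 255, 255, 255, 255, 255, 255, 255, 255, 255, 255, 41, 63, 68, 69, 66, 65, 63, 62, 62, 50, 36, 39, 37, 37, 40, 39, 38, 39, 35, 41, 56, 54, 55, 56, 54, 55]
[255, 255, 255, 132, 155, 158, 158, 159, 148, 187, 255, 255, 255, 255, 255, 255]
lvl -0.127 [ 0.498  -0.1994  0.061 ] [281.1 108.4]
lvl -0.1365 [ 0.4983 -0.2089  0.061 ] [281.1 120.5]
lvl -0.144 [ 0.4985 -0.2164  0.061 ] [281.1 129.9]
tip -0.127 [ 0.498  -0.1994  0.0458] [281.1 108. ]
tip -0.1365 [ 0.4983 -0.2089  0.0446] [281.1 119.4]
tip -0.144 [ 0.4985 -0.2164  0.0437] [281.1 128.3]
pen near end [ 0.52736127 -0.25179154  0.008     ] pen far [ 0.53780232 -0.34420611  0.008     ]
hex [ 0.42867378 -0.27653256  0.02      ]
```

Call:
{"name": "servo_tool", "arguments": {"motion": [{"tx":0,"ty":-0.03,"tz":0,"wx":0,"wy":0,"wz":0,"claw":0},{"tx":0,"ty":-0.06,"tz":0,"wx":0,"wy":0,"wz":0,"claw":0},{"tx":0,"ty":-0.06,"tz":0,"wx":0,"wy":0,"wz":0,"claw":0},{"tx":0,"ty":-0.06,"tz":0,"wx":0,"wy":0,"wz":0,"claw":0},{"tx":0,"ty":-0.06,"tz":0,"wx":0,"wy":0,"wz":0,"claw":0}]}}

```text
time_s: 13.05
ee_pos: [0.4995, -0.3227, 0.2439]
ee_rot: [-2.183, -2.259, -0.0]
ft_force: [0.0, -0.2, -0.2]
gripper_width: 0.005
```

Run:
```python
from h import *
im,c=save('wrist','w13.png'); np.savez('w13.npz',**c); g=im.mean(2)
print(arm.observe()['ee_pos'])
for u in (270,276,284): print(u,g[5:60,u].astype(int).tolist())
cv2.imwrite('pics/w13z.png',cv2.resize(cv2.imread('pics/w13.png')[0:80,240:330],None,fx=6,fy=6,interpolation=cv2.INTER_CUBIC))
```

```text
[ 0.49952741 -0.32269853  0.24395261]
270 [255, 255, 255, 255, 255, 255, 255, 255, 255, 255, 255, 255, 255, 255, 255, 255, 255, 255, 255, 255, 255, 255, 255, 255, 255, 255, 255, 255, 255, 255, 255, 255, 255, 255, 255, 99, 71, 76, 76, 75, 73, 71, 70, 70, 68, 61, 50, 40, 44, 43, 44, 43, 41, 44, 45]
276 [255, 255, 255, 255, 255, 255, 255, 255, 255, 255, 255, 255, 255, 255, 255, 255, 255, 255, 255, 255, 255, 255, 255, 255, 255, 255, 255, 255, 255, 255, 255, 255, 255, 255, 255, 69, 90, 93, 89, 88, 85, 83, 82, 81, 77, 70, 53, 40, 43, 44, 42, 43, 42, 44, 44]
284 [255, 255, 255, 255, 255, 255, 255, 255, 255, 255, 255, 255, 255, 255, 255, 255, 255, 255, 161, 178, 180, 181, 184, 182, 174, 207, 255, 255, 255, 255, 255, 255, 255, 255, 255, 73, 96, 97, 93, 90, 87, 85, 83, 81, 81, 69, 52, 43, 44, 43, 42, 43, 42, 44, 44]
```

View pics/w13z.png

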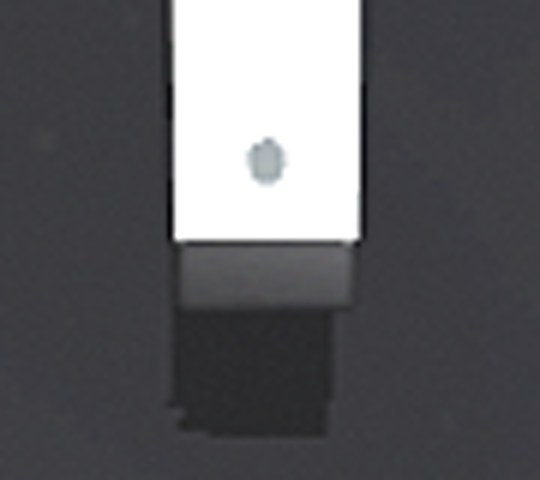

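Run:
```python
from h import *
a=dict(np.load('w12.npz'));b=dict(np.load('w13.npz'))
for n,u,v in (('hole',(282,104.3),(284,26.6)),('bound',(282,115.7),(284,39.7)),('outer',(281,125.3),(284,51.3))):
    print(n,tri(ray('wrist',u,a),ray('wrist',v,b)))
```

```text
hole (array([ 0.49845564, -0.19636967,  0.04850921]), np.float64(0.00035201563929762776))
bound (array([ 0.49880402, -0.20568229,  0.04708835]), np.float64(0.00031490904287052147))
outer (array([ 0.49869556, -0.21389824,  0.0436562 ]), np.float64(0.0005925825357070355))
```

Confirmed: the -y hole is at z = 0.0485 against 0.0678 for the +y hole, so it is tipped to -y by about 0.11 rad. I descend behind the -y end, clear of the pen at x ≥ 0.525.

Call:
{"name": "servo_tool", "arguments": {"motion": [{"tx":0,"ty":0.04,"tz":0,"wx":0,"wy":0,"wz":0,"claw":0},{"tx":-0.002,"ty":0.074,"tz":0,"wx":0,"wy":0,"wz":0,"claw":0},{"tx":-0.002,"ty":0.074,"tz":-0.04,"wx":0,"wy":0,"wz":0,"claw":0},{"tx":-0.002,"ty":0.074,"tz":-0.08,"wx":0,"wy":0,"wz":0,"claw":0},{"tx":-0.002,"ty":0.074,"tz":-0.12,"wx":0,"wy":0,"wz":0,"claw":0},{"tx":-0.002,"ty":0.074,"tz":-0.16,"wx":0,"wy":0,"wz":0,"claw":0},{"tx":-0.002,"ty":0.074,"tz":-0.185,"wx":0,"wy":0,"wz":0,"claw":0},{"tx":-0.002,"ty":0.074,"tz":-0.19,"wx":0,"wy":0,"wz":0,"claw":0},{"tx":-0.002,"ty":0.074,"tz":-0.19,"wx":0,"wy":0,"wz":0,"claw":0},{"tx":-0.002,"ty":0.074,"tz":-0.19,"wx":0,"wy":0,"wz":0,"claw":0}]}}

```text
time_s: 14.1
ee_pos: [0.498, -0.2502, 0.0554]
ee_rot: [2.182, 2.256, 0.0]
ft_force: [0.4, 0.4, 0.3]
gripper_width: 0.006
```

Run:
```python
from h import *
im,c=save('wrist','w14.png'); np.savez('w14.npz',**c); t,_=save('top','t14.png'); g=t.mean(2)
print(arm.observe()['ee_pos'])
for v in (233,234,235,236): print(v,g[v,240:256].astype(int).tolist())
```

```text
[ 0.49789352 -0.250303    0.05531024]
233 [43, 46, 45, 45, 44, 47, 44, 45, 44, 45, 46, 44, 45, 45, 45, 47]
234 [44, 46, 44, 47, 45, 45, 44, 46, 47, 45, 43, 44, 45, 43, 45, 47]
235 [45, 45, 43, 45, 45, 45, 43, 45, 44, 44, 44, 44, 45, 45, 48, 44]
236 [47, 44, 46, 45, 45, 47, 47, 45, 43, 45, 43, 44, 44, 43, 44, 45]
```

View pics/w14.png

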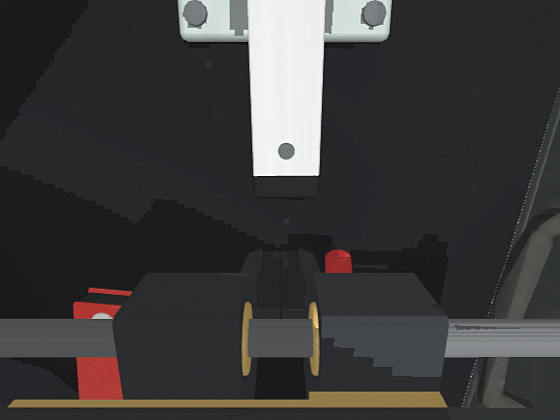

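View pics/t14.png

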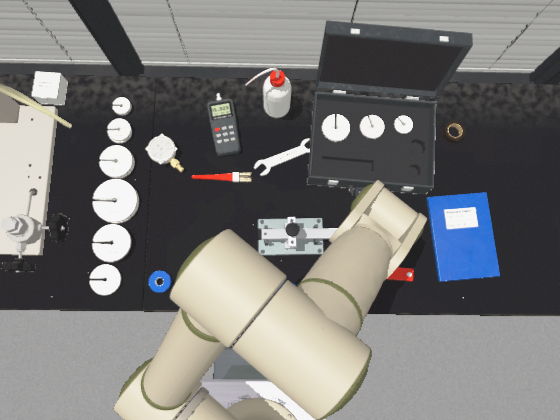

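The wrist now sees the -y end directly: boundary at row 176, end at row 197, strong taper. The pen and hex keys are clear. I push back gently about 3 mm and withdraw.

Call:
{"name": "servo_tool", "arguments": {"motion": [{"tx":0,"ty":0.01,"tz":0,"wx":0,"wy":0,"wz":0,"claw":0},{"tx":0,"ty":0.02,"tz":0,"wx":0,"wy":0,"wz":0,"claw":0},{"tx":0,"ty":0.0245,"tz":0,"wx":0,"wy":0,"wz":0,"claw":0},{"tx":0,"ty":0.026,"tz":0,"wx":0,"wy":0,"wz":0,"claw":0},{"tx":0,"ty":0.027,"tz":0,"wx":0,"wy":0,"wz":0,"claw":0},{"tx":0,"ty":0.028,"tz":0,"wx":0,"wy":0,"wz":0,"claw":0},{"tx":0,"ty":0.029,"tz":0,"wx":0,"wy":0,"wz":0,"claw":0},{"tx":0,"ty":0.029,"tz":0,"wx":0,"wy":0,"wz":0,"claw":0},{"tx":0,"ty":0.026,"tz":0,"wx":0,"wy":0,"wz":0,"claw":0},{"tx":0,"ty":0.015,"tz":0,"wx":0,"wy":0,"wz":0,"claw":0},{"tx":0,"ty":0,"tz":0,"wx":0,"wy":0,"wz":0,"claw":0},{"tx":0,"ty":0,"tz":0,"wx":0,"wy":0,"wz":0,"claw":0},{"tx":0,"ty":0,"tz":0,"wx":0,"wy":0,"wz":0,"claw":0}]}}

```text
time_s: 15.5
ee_pos: [0.497, -0.2504, 0.0535]
ee_rot: [-2.185, -2.256, -0.0]
ft_force: [-0.0, -0.9, 0.1]
gripper_width: 0.007
```

```bash
cat > lk.py <<'E'
from h import *
import sys
k=sys.argv[1]; im,c=save('wrist',f'w{k}.png'); np.savez(f'w{k}.npz',**c); o=arm.observe(); print(o['time_s'],o['ee_pos'])
def meas(g):
    col=g[:,278]; r=[v for v in range(60,240) if col[v]>150 and col[v+1]<150]; b=r[0] if r else None
    print('bound',b, g[b+10:b+32,278].astype(int).tolist())
    for v in (60,100,140,b-4):
        i=j=272
        while g[v,i-1]>170:i-=1
        while g[v,j+1]>170:j+=1
        if j<285: 
            j=300
            while g[v,j+1]>170:j+=1
        print(v,i,j,j-i+1)
for f in ('w14',f'w{k}'): meas(cv2.imread(f'pics/{f}.png').mean(2))
E
python3 lk.py 15
```

```text
15.55 [ 0.49705553 -0.25001337  0.05352949]
bound 148 [241, 240, 240, 240, 240, 240, 240, 240, 240, 240, 240, 240, 240, 240, 240, 243, 249, 205, 18, 42, 44, 45]
60 250 322 73
100 251 321 71
140 252 319 68
144 253 319 67
bound 172 [43, 44, 44, 43, 45, 44, 43, 43, 43, 46, 42, 41, 36, 33, 40, 38, 40, 37, 39, 38, 38, 39]
60 252 327 76
100 254 325 72
140 255 324 70
168 256 323 68
```

View pics/w15.png

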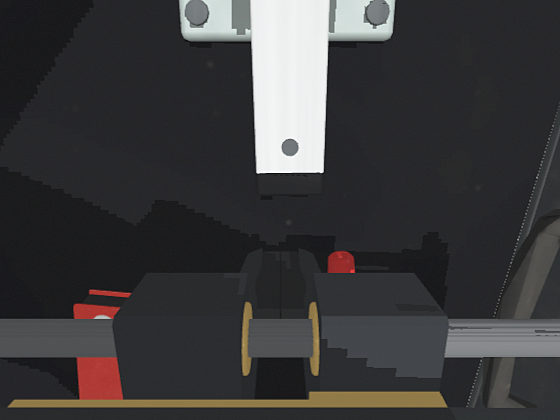

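Still tipped; it moved about 1.5 mm. Push 2.5 mm further than last time.

Call:
{"name": "servo_tool", "arguments": {"motion": [{"tx":0,"ty":0.01,"tz":0,"wx":0,"wy":0,"wz":0,"claw":0},{"tx":0,"ty":0.02,"tz":0,"wx":0,"wy":0,"wz":0,"claw":0},{"tx":0,"ty":0.0265,"tz":0,"wx":0,"wy":0,"wz":0,"claw":0},{"tx":0,"ty":0.028,"tz":0,"wx":0,"wy":0,"wz":0,"claw":0},{"tx":0,"ty":0.029,"tz":0,"wx":0,"wy":0,"wz":0,"claw":0},{"tx":0,"ty":0.03,"tz":0,"wx":0,"wy":0,"wz":0,"claw":0},{"tx":0,"ty":0.031,"tz":0,"wx":0,"wy":0,"wz":0,"claw":0},{"tx":0,"ty":0.031,"tz":0,"wx":0,"wy":0,"wz":0,"claw":0},{"tx":0,"ty":0.028,"tz":0,"wx":0,"wy":0,"wz":0,"claw":0},{"tx":0,"ty":0.015,"tz":0,"wx":0,"wy":0,"wz":0,"claw":0},{"tx":0,"ty":0,"tz":0,"wx":0,"wy":0,"wz":0,"claw":0},{"tx":0,"ty":0,"tz":0,"wx":0,"wy":0,"wz":0,"claw":0},{"tx":0,"ty":0,"tz":0,"wx":0,"wy":0,"wz":0,"claw":0}]}}

```text
time_s: 16.85
ee_pos: [0.497, -0.2504, 0.0535]
ee_rot: [-2.185, -2.256, -0.0]
ft_force: [0.2, 0.6, 0.6]
gripper_width: 0.002
```

```bash
python3 lk.py 16
```

```text
16.9 [ 0.49705095 -0.24996256  0.05352385]
bound 148 [241, 240, 240, 240, 240, 240, 240, 240, 240, 240, 240, 240, 240, 240, 240, 243, 249, 205, 18, 42, 44, 45]
60 250 322 73
100 251 321 71
140 252 319 68
144 253 319 67
bound 168 [47, 45, 46, 44, 47, 44, 43, 44, 45, 42, 42, 41, 42, 42, 33, 31, 23, 26, 40, 37, 39, 39]
60 252 329 78
100 254 328 75
140 255 327 73
164 256 326 71
```

View pics/w16.png

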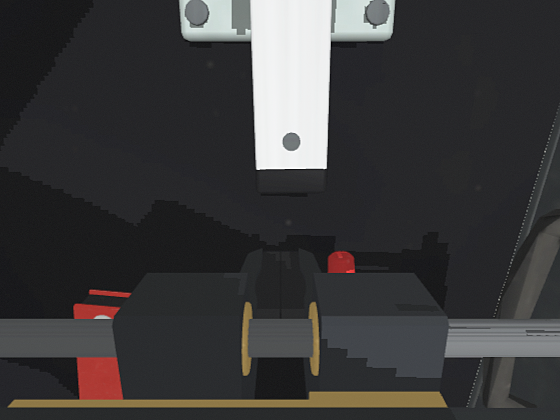

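```bash
cat > hyp.py <<'E'
from h import *
import sys
yaw=np.radians(1.93); ay=np.array([-np.sin(yaw),np.cos(yaw),0]); ax=np.array([np.cos(yaw),np.sin(yaw),0])
e=np.array([.4937,-.0725,.061])
for k in sys.argv[1:]:
  c=dict(np.load(f'w{k}.npz'))
  for n,s in (('lvl',0),('half',.06),('tip',.12)):
    L=[]
    for y in np.linspace(-.08,-.15,40):
        p=e+ay*y; p[2]+=s*(y+ (.005 if s else 0)); a=proj('wrist',p-ax*.012,c)[0];b=proj('wrist',p+ax*.012,c)[0]; L.append(((a[1]+b[1])/2,np.linalg.norm(a-b),y,a[0],b[0]))
    L=np.array(L)
    print(k,n,[[round(float(np.interp(r,L[:,0],L[:,q])),q==2 and 4 or 1) for q in (1,2)] for r in (60,100,140,164,169)])
E
python3 hyp.py 15 16
```

```text
15 lvl [[82.9, -0.0955], [80.5, -0.1066], [78.1, -0.1184], [76.6, -0.1258], [76.3, -0.1274]]
15 half [[79.1, -0.0949], [76.3, -0.1066], [73.6, -0.1191], [72.0, -0.1271], [71.6, -0.1288]]
15 tip [[75.7, -0.0944], [72.6, -0.1066], [69.6, -0.1199], [67.8, -0.1284], [67.4, -0.1303]]
16 lvl [[82.9, -0.0955], [80.5, -0.1066], [78.1, -0.1184], [76.6, -0.1258], [76.3, -0.1274]]
16 half [[79.1, -0.0949], [76.3, -0.1066], [73.6, -0.1191], [72.0, -0.1271], [71.6, -0.1288]]
16 tip [[75.7, -0.0944], [72.6, -0.1066], [69.6, -0.1199], [67.8, -0.1284], [67.4, -0.1302]]
```

The w15 widths match the tipped model exactly. In w16 it is about half-tilted, so it may be rocking. I wait and look again.

Call:
{"name": "servo_tool", "arguments": {"motion": [{"tx":0,"ty":0,"tz":0,"wx":0,"wy":0,"wz":0,"claw":0},{"tx":0,"ty":0,"tz":0,"wx":0,"wy":0,"wz":0,"claw":0},{"tx":0,"ty":0,"tz":0,"wx":0,"wy":0,"wz":0,"claw":0},{"tx":0,"ty":0,"tz":0,"wx":0,"wy":0,"wz":0,"claw":0},{"tx":0,"ty":0,"tz":0,"wx":0,"wy":0,"wz":0,"claw":0}]}}

```text
time_s: 17.4
ee_pos: [0.4973, -0.2499, 0.0538]
ee_rot: [2.184, 2.258, 0.0]
ft_force: [-0.2, 0.8, 0.0]
gripper_width: 0.004
```

```bash
python3 lk.py 17 | tail -5
```

```text
bound 170 [47, 47, 48, 47, 45, 44, 44, 45, 46, 45, 44, 45, 44, 42, 35, 29, 25, 40, 38, 37, 38, 37]
60 252 329 78
100 253 328 76
140 254 326 73
166 255 326 72
```

Call:
{"name": "servo_tool", "arguments": {"motion": [{"tx":0,"ty":0,"tz":0,"wx":0,"wy":0,"wz":0,"claw":0},{"tx":0,"ty":0,"tz":0,"wx":0,"wy":0,"wz":0,"claw":0},{"tx":0,"ty":0,"tz":0,"wx":0,"wy":0,"wz":0,"claw":0},{"tx":0,"ty":0,"tz":0,"wx":0,"wy":0,"wz":0,"claw":0},{"tx":0,"ty":0,"tz":0,"wx":0,"wy":0,"wz":0,"claw":0},{"tx":0,"ty":0,"tz":0,"wx":0,"wy":0,"wz":0,"claw":0},{"tx":0,"ty":0,"tz":0,"wx":0,"wy":0,"wz":0,"claw":0},{"tx":0,"ty":0,"tz":0,"wx":0,"wy":0,"wz":0,"claw":0}]}}

```text
time_s: 18.25
ee_pos: [0.4972, -0.25, 0.0537]
ee_rot: [-2.184, -2.258, 0.0]
ft_force: [1.0, -0.2, -0.1]
gripper_width: 0.005
```

```bash
python3 lk.py 18 | tail -5
```

```text
bound 171 [53, 51, 49, 50, 48, 48, 48, 47, 46, 46, 47, 46, 44, 44, 45, 40, 40, 34, 23, 23, 41, 38]
60 250 331 82
100 252 330 79
140 253 329 77
167 254 328 75
```

It is rising slowly, with widths approaching the level prediction. I wait again.

Call:
{"name": "servo_tool", "arguments": {"motion": [{"tx":0,"ty":0,"tz":0,"wx":0,"wy":0,"wz":0,"claw":0},{"tx":0,"ty":0,"tz":0,"wx":0,"wy":0,"wz":0,"claw":0},{"tx":0,"ty":0,"tz":0,"wx":0,"wy":0,"wz":0,"claw":0},{"tx":0,"ty":0,"tz":0,"wx":0,"wy":0,"wz":0,"claw":0},{"tx":0,"ty":0,"tz":0,"wx":0,"wy":0,"wz":0,"claw":0},{"tx":0,"ty":0,"tz":0,"wx":0,"wy":0,"wz":0,"claw":0},{"tx":0,"ty":0,"tz":0,"wx":0,"wy":0,"wz":0,"claw":0},{"tx":0,"ty":0,"tz":0,"wx":0,"wy":0,"wz":0,"claw":0},{"tx":0,"ty":0,"tz":0,"wx":0,"wy":0,"wz":0,"claw":0},{"tx":0,"ty":0,"tz":0,"wx":0,"wy":0,"wz":0,"claw":0}]}}

```text
time_s: 19.3
ee_pos: [0.4972, -0.25, 0.0537]
ee_rot: [2.184, 2.258, -0.0]
ft_force: [0.4, 0.2, 0.2]
gripper_width: 0.002
```

```bash
python3 lk.py 19 | tail -5
```

```text
bound 171 [51, 50, 51, 49, 47, 49, 48, 48, 48, 48, 46, 45, 44, 45, 43, 41, 34, 26, 22, 26, 39, 37]
60 251 331 81
100 252 330 79
140 253 329 77
167 254 328 75
```

View pics/w19.png

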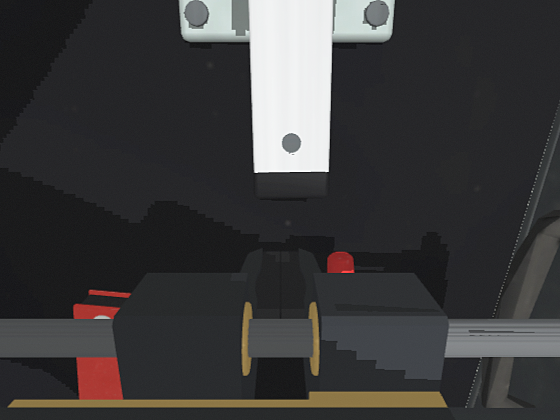

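It has settled at widths 81/79/77/75, against 82.9/80.5/78.1/76.6 for level. That is nearly level, but it rose slowly, so the centre of mass is probably near the edge of the land. I nudge 2.5 mm more to centre it.

Call:
{"name": "servo_tool", "arguments": {"motion": [{"tx":0,"ty":0.01,"tz":0,"wx":0,"wy":0,"wz":0,"claw":0},{"tx":0,"ty":0.02,"tz":0,"wx":0,"wy":0,"wz":0,"claw":0},{"tx":0,"ty":0.027,"tz":0,"wx":0,"wy":0,"wz":0,"claw":0},{"tx":0,"ty":0.029,"tz":0,"wx":0,"wy":0,"wz":0,"claw":0},{"tx":0,"ty":0.0305,"tz":0,"wx":0,"wy":0,"wz":0,"claw":0},{"tx":0,"ty":0.0315,"tz":0,"wx":0,"wy":0,"wz":0,"claw":0},{"tx":0,"ty":0.0325,"tz":0,"wx":0,"wy":0,"wz":0,"claw":0},{"tx":0,"ty":0.0335,"tz":0,"wx":0,"wy":0,"wz":0,"claw":0},{"tx":0,"ty":0.0335,"tz":0,"wx":0,"wy":0,"wz":0,"claw":0},{"tx":0,"ty":0.032,"tz":0,"wx":0,"wy":0,"wz":0,"claw":0},{"tx":0,"ty":0.027,"tz":0,"wx":0,"wy":0,"wz":0,"claw":0},{"tx":0,"ty":0.015,"tz":0,"wx":0,"wy":0,"wz":0,"claw":0},{"tx":0,"ty":0,"tz":0,"wx":0,"wy":0,"wz":0,"claw":0},{"tx":0,"ty":0,"tz":0,"wx":0,"wy":0,"wz":0,"claw":0},{"tx":0,"ty":0,"tz":0,"wx":0,"wy":0,"wz":0,"claw":0},{"tx":0,"ty":0,"tz":0,"wx":0,"wy":0,"wz":0,"claw":0}]}}

```text
time_s: 20.95
ee_pos: [0.4971, -0.2498, 0.0536]
ee_rot: [-2.184, -2.258, -0.0]
ft_force: [0.0, -0.5, 0.2]
gripper_width: 0.002
```

```bash
python3 lk.py 20 | tail -5
```

```text
bound 166 [51, 51, 51, 49, 49, 49, 46, 48, 49, 46, 45, 47, 44, 45, 42, 41, 35, 27, 23, 25, 24, 39]
60 251 332 82
100 252 331 80
140 254 329 76
162 254 329 76
```

View pics/w20.png

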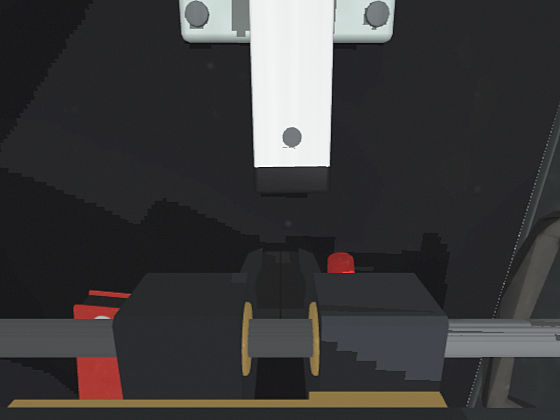

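It moved about 1.5 mm and the widths of 82/80/76/76 are near level. I rise and measure both ends by two-view triangulation.

Call:
{"name": "servo_tool", "arguments": {"motion": [{"tx":0,"ty":-0.01,"tz":0.01,"wx":0,"wy":0,"wz":0,"claw":0},{"tx":0.001,"ty":-0.03,"tz":0.05,"wx":0,"wy":0,"wz":0,"claw":0},{"tx":0.002,"ty":-0.05,"tz":0.09,"wx":0,"wy":0,"wz":0,"claw":0},{"tx":0.002,"ty":-0.073,"tz":0.13,"wx":0,"wy":0,"wz":0,"claw":0},{"tx":0.002,"ty":-0.073,"tz":0.17,"wx":0,"wy":0,"wz":0,"claw":0},{"tx":0.002,"ty":-0.073,"tz":0.19,"wx":0,"wy":0,"wz":0,"claw":0},{"tx":0.002,"ty":-0.073,"tz":0.19,"wx":0,"wy":0,"wz":0,"claw":0},{"tx":0.002,"ty":-0.073,"tz":0.19,"wx":0,"wy":0,"wz":0,"claw":0},{"tx":0.002,"ty":-0.073,"tz":0.19,"wx":0,"wy":0,"wz":0,"claw":0}]}}

```text
time_s: 21.9
ee_pos: [0.4989, -0.3227, 0.2423]
ee_rot: [-2.182, -2.256, 0.0]
ft_force: [-0.3, -0.2, -0.3]
gripper_width: 0.01
```

Run:
```python
from h import *
im,c=save('wrist','w21.png'); np.savez('w21.npz',**c); g=im.mean(2)
for u in (276,284): print(u,g[0:60,u].astype(int).tolist())
print(arm.observe()['ee_pos'])
```

```text
276 [255, 255, 255, 255, 255, 255, 255, 255, 255, 255, 255, 255, 255, 255, 255, 255, 255, 255, 255, 255, 255, 255, 255, 255, 255, 255, 255, 170, 107, 116, 115, 114, 112, 108, 107, 107, 101, 102, 90, 59, 42, 46, 46, 43, 43, 43, 44, 44, 45, 44, 44, 45, 44, 44, 44, 44, 45, 43, 43, 45]
284 [255, 255, 255, 255, 255, 255, 255, 255, 255, 255, 247, 188, 190, 192, 193, 185, 207, 255, 252, 255, 255, 255, 255, 255, 255, 255, 255, 172, 108, 118, 117, 114, 117, 114, 109, 107, 108, 105, 85, 56, 44, 46, 44, 44, 45, 43, 43, 42, 46, 45, 44, 43, 43, 41, 43, 43, 43, 42, 43, 43]
[ 0.49893441 -0.32269101  0.24228081]
```

Call:
{"name": "servo_tool", "arguments": {"motion": [{"tx":0,"ty":0.03,"tz":0,"wx":0,"wy":0,"wz":0,"claw":0},{"tx":0,"ty":0.06,"tz":0,"wx":0,"wy":0,"wz":0,"claw":0},{"tx":0,"ty":0.06,"tz":0,"wx":0,"wy":0,"wz":0,"claw":0},{"tx":0,"ty":0.06,"tz":0,"wx":0,"wy":0,"wz":0,"claw":0},{"tx":0,"ty":0.06,"tz":0,"wx":0,"wy":0,"wz":0,"claw":0}]}}

```text
time_s: 22.45
ee_pos: [0.4992, -0.2637, 0.2432]
ee_rot: [-2.185, -2.257, 0.0]
ft_force: [0.0, -0.8, 0.3]
gripper_width: 0.008
```

Run:
```python
from h import *
im,c=save('wrist','w22.png'); np.savez('w22.npz',**c); g=im.mean(2)
for u in (276,284): print(u,g[75:140,u].astype(int).tolist())
print(arm.observe()['ee_pos'])
```

```text
276 [255, 255, 255, 255, 255, 255, 255, 255, 255, 255, 255, 255, 255, 255, 255, 255, 255, 255, 255, 255, 255, 255, 255, 255, 255, 255, 255, 255, 255, 255, 255, 255, 226, 78, 89, 89, 86, 85, 82, 80, 76, 75, 68, 49, 35, 39, 38, 41, 38, 37, 39, 38, 39, 40, 40, 38, 40, 37, 40, 59, 55, 55, 55, 55, 55]
284 [255, 255, 255, 255, 255, 255, 255, 255, 255, 255, 255, 255, 255, 255, 255, 255, 255, 178, 161, 167, 168, 165, 159, 201, 255, 255, 255, 255, 255, 255, 255, 255, 225, 80, 93, 92, 90, 86, 86, 83, 80, 79, 67, 46, 37, 39, 35, 39, 39, 37, 36, 39, 39, 39, 37, 39, 37, 38, 41, 59, 56, 54, 54, 55, 55]
[ 0.49914027 -0.26377394  0.24327935]
```

View pics/w22.png

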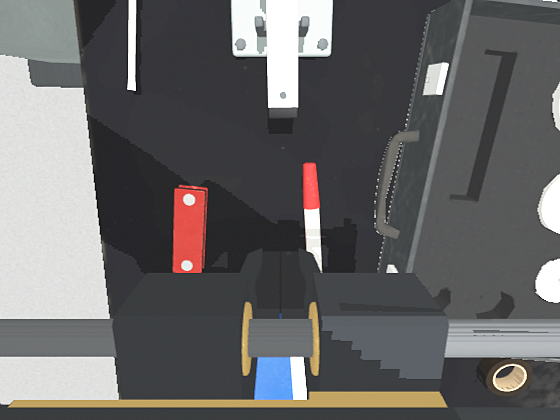

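Run:
```python
from h import *
a=dict(np.load('w22.npz'));b=dict(np.load('w21.npz'))
for n,u,v in (('hole',(283,95.1),(284,13.4)),('bound',(283,107.4),(284,27.0)),('outer',(281,117.3),(284,38.7))):
    print(n,tri(ray('wrist',u,a),ray('wrist',v,b)))
```

```text
hole (array([ 0.49803692, -0.18935392,  0.06040603]), np.float64(0.001951453321515516))
bound (array([ 0.49837097, -0.19880501,  0.06131083]), np.float64(0.0019397598645500896))
outer (array([ 0.49785393, -0.20665528,  0.05930945]), np.float64(0.00029841689693567696))
```

Call:
{"name": "servo_tool", "arguments": {"motion": [{"tx":0,"ty":0.04,"tz":0,"wx":0,"wy":0,"wz":0,"claw":0},{"tx":-0.001,"ty":0.09,"tz":0,"wx":0,"wy":0,"wz":0,"claw":0},{"tx":-0.003,"ty":0.14,"tz":0,"wx":0,"wy":0,"wz":0,"claw":0},{"tx":-0.005,"ty":0.19,"tz":0,"wx":0,"wy":0,"wz":0,"claw":0},{"tx":-0.006,"ty":0.24,"tz":0,"wx":0,"wy":0,"wz":0,"claw":0},{"tx":-0.008,"ty":0.26,"tz":0,"wx":0,"wy":0,"wz":0,"claw":0},{"tx":-0.008,"ty":0.26,"tz":0,"wx":0,"wy":0,"wz":0,"claw":0},{"tx":-0.008,"ty":0.26,"tz":0,"wx":0,"wy":0,"wz":0,"claw":0},{"tx":-0.008,"ty":0.26,"tz":0,"wx":0,"wy":0,"wz":0,"claw":0}]}}

```text
time_s: 23.4
ee_pos: [0.4915, -0.0044, 0.2435]
ee_rot: [-2.186, -2.256, 0.0]
ft_force: [-1.1, 0.5, 0.3]
gripper_width: 0.007
```

Run:
```python
from h import *
im,c=save('wrist','w23.png'); np.savez('w23.npz',**c);print(arm.observe()['ee_pos'])
```

```text
[ 0.4914829  -0.00434839  0.24354817]
```

Call:
{"name": "servo_tool", "arguments": {"motion": [{"tx":0.001,"ty":-0.03,"tz":0,"wx":0,"wy":0,"wz":0,"claw":0},{"tx":0.003,"ty":-0.06,"tz":0,"wx":0,"wy":0,"wz":0,"claw":0},{"tx":0.003,"ty":-0.069,"tz":0,"wx":0,"wy":0,"wz":0,"claw":0},{"tx":0.003,"ty":-0.069,"tz":0,"wx":0,"wy":0,"wz":0,"claw":0},{"tx":0.003,"ty":-0.069,"tz":0,"wx":0,"wy":0,"wz":0,"claw":0},{"tx":0.003,"ty":-0.069,"tz":0,"wx":0,"wy":0,"wz":0,"claw":0}]}}

```text
time_s: 24.05
ee_pos: [0.4942, -0.0712, 0.2437]
ee_rot: [-2.183, -2.259, -0.0]
ft_force: [0.1, -0.2, 0.5]
gripper_width: 0.006
```

Run:
```python
from h import *
im,c=save('wrist','w24.png'); np.savez('w24.npz',**c);o=arm.observe(); print(o['time_s'],o['ee_pos'])
a=cv2.imread('pics/w23.png')[130:230,240:330];b=cv2.imread('pics/w24.png')[80:180,240:330]
cv2.imwrite('pics/z24.png',cv2.resize(np.hstack([a,b]),None,fx=4.4,fy=5,interpolation=cv2.INTER_CUBIC))
for f in ('w23','w24'):
    g=cv2.imread(f'pics/{f}.png').mean(2)
    print(g[90:215,272].astype(int).tolist()); print(g[90:215,280].astype(int).tolist())
```

```text
24.1 [ 0.49422706 -0.0711777   0.24377767]
[48, 49, 50, 47, 50, 48, 49, 48, 49, 49, 51, 49, 49, 49, 50, 47, 50, 51, 48, 50, 48, 50, 50, 50, 49, 51, 51, 49, 50, 50, 50, 49, 49, 49, 50, 49, 50, 50, 50, 51, 51, 49, 50, 49, 50, 49, 48, 49, 49, 49, 49, 49, 49, 50, 49, 48, 49, 49, 49, 49, 49, 51, 51, 51, 51, 51, 52, 51, 50, 51, 51, 51, 52, 44, 40, 40, 38, 68, 74, 69, 65, 66, 65, 60, 57, 37, 147, 255, 255, 253, 253, 253, 253, 253, 253, 253, 253, 253, 253, 253, 253, 253, 253, 253, 253, 253, 253, 253, 253, 253, 253, 253, 254, 253, 253, 253, 253, 253, 253, 253, 253, 253, 254, 253, 253]
[50, 48, 49, 48, 48, 49, 49, 49, 49, 49, 49, 49, 47, 49, 49, 48, 48, 49, 49, 49, 49, 48, 49, 51, 47, 49, 50, 49, 50, 49, 48, 48, 50, 50, 48, 49, 49, 51, 49, 50, 48, 49, 49, 51, 49, 52, 48, 48, 51, 50, 48, 48, 48, 50, 51, 49, 49, 50, 51, 49, 50, 48, 51, 48, 49, 48, 51, 52, 51, 51, 51, 52, 51, 45, 40, 40, 46, 71, 79, 73, 70, 66, 64, 62, 57, 40, 146, 255, 255, 253, 253, 253, 255, 255, 183, 134, 140, 142, 140, 141, 217, 255, 254, 253, 253, 253, 253, 253, 253, 253, 253, 253, 253, 253, 253, 253, 253, 253, 253, 253, 25
[... 514 characters left out ...]
 243, 0, 16, 32, 58, 57, 50, 50, 48, 48, 48, 48, 48, 47, 45, 45, 44, 44, 47, 44, 45, 44, 45, 44, 45, 44]
[61, 56, 50, 48, 139, 255, 242, 239, 238, 239, 240, 243, 245, 131, 102, 109, 111, 108, 108, 160, 232, 246, 241, 239, 239, 238, 239, 239, 239, 239, 239, 239, 239, 239, 238, 239, 239, 238, 238, 238, 238, 238, 238, 238, 238, 238, 238, 238, 238, 238, 238, 238, 238, 238, 238, 238, 238, 238, 238, 238, 238, 238, 238, 238, 238, 238, 238, 238, 238, 237, 238, 238, 237, 236, 237, 237, 237, 237, 237, 237, 237, 236, 237, 237, 237, 237, 237, 237, 237, 237, 237, 237, 237, 238, 237, 215, 197, 208, 105, 11, 25, 37, 70, 58, 48, 49, 49, 48, 48, 46, 48, 49, 45, 45, 46, 47, 44, 44, 45, 45, 43, 44, 43, 45, 44]
```

View pics/z24.png

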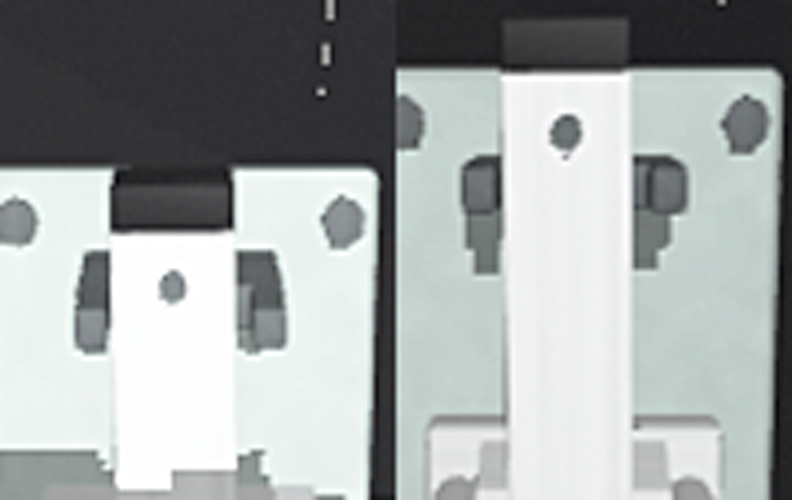

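Run:
```python
from h import *
a=dict(np.load('w23.npz'));b=dict(np.load('w24.npz'))
u0=240+172/4.4; u1=240+(565-396)/4.4
for n,u,v in (('hole',(u0,187.0),(u1,106.0)),('bound',(u0,176.0),(u1,94.0))): print(n,tri(ray('wrist',u,a),ray('wrist',v,b)))
# compare old with same method: bound w10 189.0, w11 102.7
g=cv2.imread('pics/w24.png'); 
m=(g.mean(2)<60).astype(np.uint8)[150:260,230:330]
p=plane('wrist',(280.3,206),.13,b)
cv2.imwrite('pics/w24z.png',cv2.resize(g[150:270,220:340],None,fx=4,fy=4)); print(proj('wrist',[.4942,-.0725,.13],b))
```

```text
hole (array([ 0.49070971, -0.0053686 ,  0.06110165]), np.float64(7.895659815206084e-05))
bound (array([0.49040695, 0.00386803, 0.05949525]), np.float64(9.942181226096982e-05))
[[279.8483575  211.36739063]]
```

View pics/w24z.png

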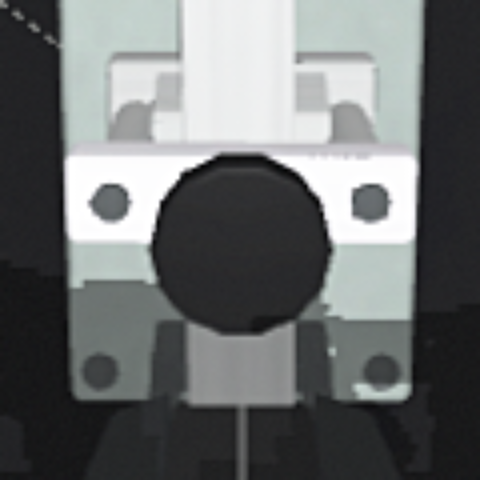

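Both ends are level: z = 0.0604/0.0613 at -y and 0.0611/0.0595 at +y. The pin cap at (280.5, 210.5) puts its axis at about (0.4945, -0.0725). It has balanced untouched for more than 3 s, so I descend to just above the cap.

Call:
{"name": "servo_tool", "arguments": {"motion": [{"tx":0,"ty":-0.001,"tz":-0.03,"wx":0,"wy":0,"wz":0,"claw":0},{"tx":0,"ty":-0.001,"tz":-0.06,"wx":0,"wy":0,"wz":0,"claw":0},{"tx":0,"ty":-0.001,"tz":-0.075,"wx":0,"wy":0,"wz":0,"claw":0},{"tx":0,"ty":-0.001,"tz":-0.083,"wx":0,"wy":0,"wz":0,"claw":0},{"tx":0,"ty":-0.001,"tz":-0.083,"wx":0,"wy":0,"wz":0,"claw":0},{"tx":0,"ty":-0.001,"tz":-0.083,"wx":0,"wy":0,"wz":0,"claw":0},{"tx":0,"ty":-0.001,"tz":-0.083,"wx":0,"wy":0,"wz":0,"claw":0}]}}

```text
time_s: 24.8
ee_pos: [0.4947, -0.073, 0.1617]
ee_rot: [2.183, 2.257, 0.001]
ft_force: [-0.2, 0.2, 0.7]
gripper_width: -0.001
```

Run:
```python
from h import *
save('wrist','w25.png');o=arm.observe(); print(o['time_s'],o['ee_pos'],o['ft_force'])
```

```text
24.85 [ 0.49461942 -0.07302584  0.161577  ] [0.17073517 0.64172225 0.01593517]
```

View pics/w25.png

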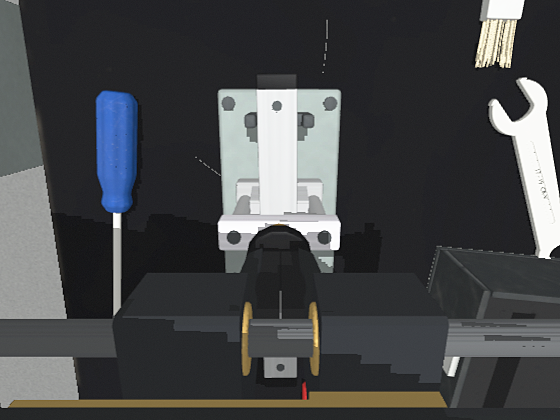

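The fingertips are over the cap (centred near column 280) and the tube is still level. I press to about 5 mm of travel and check.

Call:
{"name": "servo_tool", "arguments": {"motion": [{"tx":0,"ty":0,"tz":-0.003,"wx":0,"wy":0,"wz":0,"claw":0},{"tx":0,"ty":0,"tz":-0.006,"wx":0,"wy":0,"wz":0,"claw":0},{"tx":0,"ty":0,"tz":-0.009,"wx":0,"wy":0,"wz":0,"claw":0},{"tx":0,"ty":0,"tz":-0.011,"wx":0,"wy":0,"wz":0,"claw":0}]}}

```text
time_s: 25.25
ee_pos: [0.4943, -0.073, 0.1496]
ee_rot: [2.184, 2.258, -0.0]
ft_force: [-1.1, -0.7, 2.8]
gripper_width: 0.005
```

Call:
{"name": "servo_tool", "arguments": {"motion": [{"tx":0,"ty":0,"tz":-0.002,"wx":0,"wy":0,"wz":0,"claw":0},{"tx":0,"ty":0,"tz":-0.004,"wx":0,"wy":0,"wz":0,"claw":0},{"tx":0,"ty":0,"tz":-0.005,"wx":0,"wy":0,"wz":0,"claw":0},{"tx":0,"ty":0,"tz":-0.005,"wx":0,"wy":0,"wz":0,"claw":0},{"tx":0,"ty":0,"tz":-0.005,"wx":0,"wy":0,"wz":0,"claw":0}]}}

```text
time_s: 25.75
ee_pos: [0.4942, -0.0729, 0.1446]
ee_rot: [-2.184, -2.258, 0.0]
ft_force: [-0.1, -0.3, -0.2]
gripper_width: 0.006
```

Run:
```python
from h import *
save('wrist','w26.png');o=arm.observe(); print(o['time_s'],o['ee_pos'],o['ft_force'])
```

```text
25.8 [ 0.49418765 -0.07293376  0.14456845] [-0.10065542  0.48823446 -0.90600254]
```

View pics/w26.png

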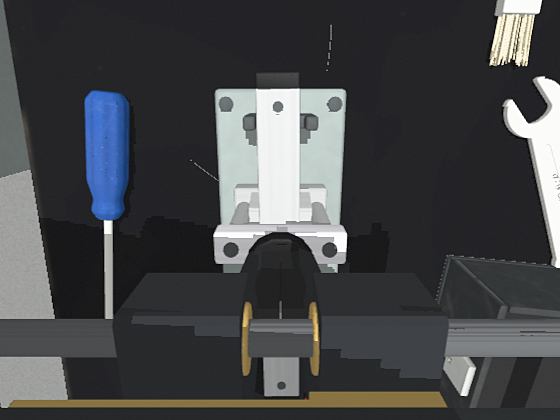

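The pin is moving (2.8 N, about 10.4 mm of travel) and the tube is still level. Next 3 mm, then small steps watching the force.

Call:
{"name": "servo_tool", "arguments": {"motion": [{"tx":0,"ty":0,"tz":-0.001,"wx":0,"wy":0,"wz":0,"claw":0},{"tx":0,"ty":0,"tz":-0.002,"wx":0,"wy":0,"wz":0,"claw":0},{"tx":0,"ty":0,"tz":-0.003,"wx":0,"wy":0,"wz":0,"claw":0},{"tx":0,"ty":0,"tz":-0.0035,"wx":0,"wy":0,"wz":0,"claw":0}]}}

```text
time_s: 26.2
ee_pos: [0.4943, -0.073, 0.1412]
ee_rot: [2.184, 2.258, 0.0]
ft_force: [-0.4, -0.0, 1.1]
gripper_width: 0.005
```

Call:
{"name": "servo_tool", "arguments": {"motion": [{"tx":0,"ty":0,"tz":-0.0005,"wx":0,"wy":0,"wz":0,"claw":0},{"tx":0,"ty":0,"tz":-0.001,"wx":0,"wy":0,"wz":0,"claw":0}]}}

```text
time_s: 26.4
ee_pos: [0.4943, -0.073, 0.1402]
ee_rot: [2.184, 2.258, 0.0]
ft_force: [-0.2, -0.0, 4.8]
gripper_width: 0.002
```

Call:
{"name": "servo_tool", "arguments": {"motion": [{"tx":0,"ty":0,"tz":-0.0003,"wx":0,"wy":0,"wz":0,"claw":0},{"tx":0,"ty":0,"tz":-0.0003,"wx":0,"wy":0,"wz":0,"claw":0}]}}

```text
time_s: 26.6
ee_pos: [0.4943, -0.073, 0.1401]
ee_rot: [2.184, 2.258, 0.0]
ft_force: [-1.7, 0.8, 5.2]
gripper_width: 0.005
```

The force rose to 5 N and the motion stalled at z ≈ 0.140, so the point is on the tube at about 15 mm of travel. I withdraw straight up and verify.

Call:
{"name": "servo_tool", "arguments": {"motion": [{"tx":0,"ty":0,"tz":0.003,"wx":0,"wy":0,"wz":0,"claw":0},{"tx":0,"ty":0,"tz":0.02,"wx":0,"wy":0,"wz":0,"claw":0},{"tx":0,"ty":0,"tz":0.05,"wx":0,"wy":0,"wz":0,"claw":0},{"tx":0,"ty":0,"tz":0.08,"wx":0,"wy":0,"wz":0,"claw":0},{"tx":0,"ty":0.002,"tz":0.103,"wx":0,"wy":0,"wz":0,"claw":0},{"tx":0,"ty":0.002,"tz":0.103,"wx":0,"wy":0,"wz":0,"claw":0},{"tx":0,"ty":0.002,"tz":0.103,"wx":0,"wy":0,"wz":0,"claw":0},{"tx":0,"ty":0.002,"tz":0.103,"wx":0,"wy":0,"wz":0,"claw":0}]}}

```text
time_s: 27.4
ee_pos: [0.4938, -0.0709, 0.2415]
ee_rot: [-2.183, -2.256, 0.002]
ft_force: [0.1, -0.7, -0.6]
gripper_width: 0.006
```

Run:
```python
from h import *
im,c=save('wrist','w27.png'); np.savez('w27.npz',**c);o=arm.observe(); print(o['time_s'],o['ee_pos'],o['ft_force'])
cv2.imwrite('pics/w27z.png',np.hstack([cv2.resize(cv2.imread(f'pics/{f}.png')[80:270,220:340],None,fx=3,fy=3) for f in ('w24','w27')]))
g=im.mean(2); print(g[85:120,280].astype(int).tolist())
print('cap px at z .130/.115:',proj('wrist',[[.4943,-.0725,.13],[.4943,-.0725,.115]],c))
```

```text
27.45 [ 0.49383043 -0.07086139  0.24157073] [-0.95792889  0.07692515 -0.38707142]
[74, 70, 66, 64, 61, 61, 61, 56, 47, 65, 179, 255, 242, 240, 240, 240, 241, 244, 192, 99, 113, 115, 117, 115, 106, 135, 242, 211, 244, 240, 240, 240, 240, 240, 240]
cap px at z .130/.115: [[280.9588554  212.98503738]
 [280.96827338 206.60243628]]
```

View pics/w27z.png

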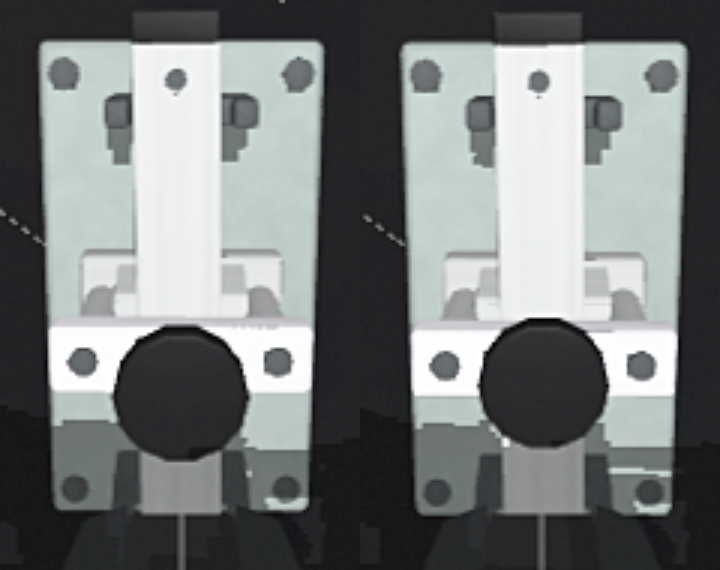

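The cap has dropped to row 207.3 (206.6 predicted at z = 0.115), the tube looks unchanged and level, and the arm is clear. Handing in.

Run:
```python
from h import *
print(arm.sign_off()); print(arm.observe()['time_s'])
```

```text
the job is handed in; nothing more can be done
None
the job is handed in; nothing more can be done
```

The tube balances level on the knife edge and the marking pin is down on it. I handed the job in at about 27.5 s of robot time; the interface gives no verdict.

**What I did:** I pushed the tube in steps toward -y. The last push overshot and tipped it onto the -y rest. I then nudged it back from the -y end in three small pushes until it rose level, and it stayed untouched for more than 3 s. After that I pressed the pin until the force rose to about 5 N and the motion stalled, then withdrew straight up.

**Last checks:**
- **Level:** before marking, the tube's top measured 59–61 mm above the bench at both ends, where level is 61 mm. After marking, one wrist picture showed the tube in the same place.
- **Pin:** the fingertips stopped at a height that means about 15 mm of pin travel. The cap's picture row (207.3) fits that depth, where 206.6 was predicted.
- **Bystanders:** I kept the gripper clear of the tools. The ones in view looked unmoved, but I did not measure all of them again at the end.

**What disagreed:** after the overshoot, a height from the side camera suggested the tube was level, while the wrist views showed it tipped. I went with the wrist views, which a second measurement at the -y end confirmed.

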